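# Change the stone on the sharpening ramp

### The arm

A 7-joint arm with a two-finger parallel gripper is mounted at the origin on a cart in front of the work surface, level with it; the furniture and walls round the work are solid. World frame = base frame: x ahead of the robot, y to its left, z up, the work surface at z = 0. Lengths are in m, angles in rad, forces in N, time in s.
With the tool pointing down it reaches from about 0.4 to 0.925 m from the base axis. Payload 5.6 kg.
Tool frame: the origin (TCP) lies on the mounting face of the last link; the fingertips stand 173 mm ahead of it and the grasp point (between the pads) lies 155 mm ahead of it; z points along the fingers, y is the direction in which the jaws open and shut (so a half turn about z gives the same grasp; the last joint's range is limited). The gripper opens to 85 mm and grips with 20 to 120 N. Pads are 22 mm wide; open, the fingers measure 114 mm over their backs; the gripper's body (76 mm by 85 mm) begins 54 mm behind the grasp point. The pads swing forward as they close: fully open they stand 13 mm farther back than shut.
Start: joints at [-1.212, 0.468, -0.012, 1.603, 0.006, 1.071, -0.056], TCP at [0.254, 0.598, 0.405] pointing down, gripper open.
Joint ranges: [-2.53, 2.53], [-0.31, 2.02], [-1.57, 1.55], [0.28, 2.44], [-1.29, 4.43], [0.15, 1.84], [-2.92, 2.92]. Speed limits (rad/s): [2.57, 2.57, 3.14, 3.14, 3.14, 3.14, 3.14].

### API

Orientations are given as a 3x3 rotation matrix whose columns are the frame's x, y, z axes.
In Python, from station import get_state, snapshot, get_calibration, hand_in gives the robot as it stands.
- The arm moves only by the tool send_rows, never from a script. Its argument "motion" is a list of rows, each a list of 5 numbers: the closure, from 0 (fully open) to 1 (shut), then the shift along the tool's x, y, z in cm, then the turn about the tool's z in degrees. In form: [[claw, tx, ty, tz, spin], ...]. A call has 1 to 8 rows; each row shifts and turns the commanded pose from where the row before left it, along the tool's axes as they then stand; what a row does not reach is not made up. A row lasts 1/8 s, in which the tool goes at most 62.5 mm and 10.7 degrees, less where a joint would pass 70% of its speed; a pose out of reach is approached as far as the arm can. A call with a gripper value outside its range is refused whole. The fingers move at their own pace and stop on an object; "newtons" is the grip in N (left out, the last holds). Time passes only in rows, so rows that do not move let the fingers close. It gives the time, the measured TCP pose, the force and the opening at its end, in the units of the state.
- get_state(): the state, without advancing time (a new reading comes with each control period).
- snapshot(name): name is "scene" or "top" or "wrist"; returns the picture (400x640x3 uint8, blue, green, red); there is no depth.
- get_calibration(name): a dict with "fx", "fy", "cx", "cy" (pixels), "R" (3x3) and "t" (3): a world point X has camera coordinates R X + t; the wrist camera has in their place "tool_from_camera" (4x4, takes a point from camera to tool coordinates, whose origin is the TCP and whose axes are the flange's). Camera axes: x right, y down, z forward; pixel columns grow to the right and rows downward; lengths in m; the calibration is good to about 2 mm. A picture is of the moment at which its call begins: read the wrist's pose just before it. get_calibration takes no time and is no camera call.
- hand_in(): hands the job in, once; it reports no verdict.
The state is a dict: "time": time; "joints": joint angles; "dq": joint speeds; "tau": joint torques, N m; "position": TCP position; "eef_rot": TCP orientation; "force": force on the tool from outside, world axes, zero at the start; "moment": the same for the moment, N m; "finger_gap": finger opening in m.
Only numpy, scipy, OpenCV 4.12 (cv2) and the standard library are available. Lean on these libraries where they do the work, as an engineer would, in place of code of your own. Each camera call takes 0.05 s, during which the arm holds its last target.

### The job

Change the stone on the sharpening ramp: put the long stone, which lies there now, home in the long case and the middle-sized stone in the middle-sized case, and lay the short stone centred along the ramp with its end against the cleat at the foot of the slope. The middle stone was left in the long case and the short one in the middle case, so one stone has to wait on a free spot (the empty short case or the bare bench). The stones are brittle: set each one down gently, never drop it.

Things in the scene. Friction and masses are not known exactly. Their poses are not given: they have to be found in the camera images.
- stone_long: Long grey two-layer sharpening stone, a plain brick 130 x 50 x 25 mm (x, y, z). Origin: centre of its underside; x along its length, z up through the top face. Loose, about 0.36 kg, brittle. Both ends are alike, so either way round is right. At the start it lies on the ramp, against the cleat, tilted with the slope.
- stone_mid: Middle-sized grey two-layer sharpening stone, a plain brick 105 x 44 x 25 mm (x, y, z). Origin: centre of its underside; x along its length, z up through the top face. Loose, about 0.25 kg, brittle. Both ends are alike, so either way round is right. At the start it lies loosely in the long case.
- stone_short: Short grey two-layer sharpening stone, a plain brick 80 x 38 x 25 mm (x, y, z). Origin: centre of its underside; x along its length, z up through the top face. Loose, about 0.17 kg, brittle. Both ends are alike, so either way round is right. At the start it lies loosely in the middle case.
- case_long: Case base for the long stone: low dark-wood tray, 160 x 80 mm (x, y), fixed. Recess 140 x 60 mm at its floor (5 mm play on every side), 8 mm wider at the top, the rim leaning out. Origin: centre of the underside; recess floor at z = 8, rim at z = 15 mm (a stone stands 18 mm above it). x along its length. 44 mm finger gap in the middle of each long rim.
- case_mid: Case base for the middle-sized stone: low dark-wood tray, 135 x 74 mm (x, y), fixed. Recess 115 x 54 mm at its floor (5 mm play on every side), 8 mm wider at the top, the rim leaning out. Origin: centre of the underside; recess floor at z = 8, rim at z = 15 mm (a stone stands 18 mm above it). x along its length. 44 mm finger gap in the middle of each long rim.
- case_short: Case base for the short stone: low dark-wood tray, 110 x 68 mm (x, y), fixed. Recess 90 x 48 mm at its floor (5 mm play on every side), 8 mm wider at the top, the rim leaning out. Origin: centre of the underside; recess floor at z = 8, rim at z = 15 mm (a stone stands 18 mm above it). x along its length. 44 mm finger gap in the middle of each long rim. Empty at the start.
- ramp: Wooden sharpening ramp, 152 x 82 mm, 62 mm high, fixed: a 78 mm wide board that rises at 15 degrees along +x of this body, with a cleat (dark wood bar, 70 mm wide, 12 mm thick, 10 mm high) across its low end, which faces the robot. Origin: centre of the underside, z up.
- ramp_seat (a point): Point on the ramp's sloped surface, at mid-width, at the foot of the cleat's uphill face (60 mm towards the low end from the ramp's origin and 26 mm above it). x points up the slope, y across it, z square out of the slope. A stone lying against the cleat, centred, has its origin at x = half its length, y = 0, z = 0 here. The clear slope is 140 mm long.

How it is judged:
By the outcome, as a careful person would: the job done as asked, in the order asked, and still so for the second after the job is handed in, with the robot touching nothing.
It also fails if it takes over 118 s, if anything falls off the work surface, if the arm or the gripper's body presses on something with over 40 N, if the wrist force passes 120 N, or if a joint passes its speed limit or range.

## Working session

There is one attempt and no reset: what is moved stays moved. The work goes in short steps, Python scripts to look and compute and a tool call to move; the robot and the scene stay as the last step left them, time stands still between calls to the robot, and variables do not carry over. Pictures are saved under pics/ and viewed, and the job is handed in when it is done.

Besides the shell and the picture viewer there is one more tool, called by a JSON object that holds its "fn" and its "kwargs". send_rows: Moves the arm, as the interface text tells. Its arguments: {"type":"object","properties":{"motion":{"type":"array","items":{"type":"array","items":{"type":"number"}}},"newtons":{"type":"number"}},"required":["motion"]}

```bash
ls; mkdir -p pics
python3 - <<'E'
from station import *
import cv2,numpy as np
np.set_printoptions(precision=4,suppress=True)
s=get_state();print(s)
for n in ("scene","top"):
    cv2.imwrite(f"pics/{n}0.png",snapshot(n)); print(n,get_calibration(n))
print(get_calibration("wrist"))
E
```

```text
pics
{'time': 0.0, 'joints': array([-1.212 ,  0.4684, -0.0116,  1.6036,  0.006 ,  1.0714, -0.0563]), 'dq': array([-0.0021,  0.0004, -0.0016,  0.0016,  0.0002, -0.001 ,  0.0012]), 'tau': array([  0.0001, -53.2382,   0.022 , -25.1293,   0.0115,   0.0079,
         0.    ]), 'position': array([0.2541, 0.598 , 0.4037]), 'eef_rot': array([[-0.9203,  0.3911, -0.0006],
       [ 0.3911,  0.9203, -0.0017],
       [-0.0001, -0.0018, -1.    ]]), 'force': array([ 0.2959, -0.2237,  0.1404]), 'moment': array([ 0.0153,  0.0248, -0.0168]), 'finger_gap': 0.08529295194749915}
scene {'fx': 427.0551186962812, 'fy': 427.0551186962812, 'cx': 319.99881950191894, 'cy': 194.62543965699328, 'R': array([[ 0.8246, -0.5654, -0.0174],
       [-0.3374, -0.4668, -0.8174],
       [ 0.4541,  0.68  , -0.5757]]), 't': array([-0.3623,  0.2137,  1.0834])}
top {'fx': 381.9317668046899, 'fy': 381.9317668046899, 'cx': 314.7036085993315, 'cy': 195.84097580114982, 'R': array([[-0.0256, -0.9995, -0.0189],
       [-0.9921,  0.0277, -0.1224],
       [ 0.1229,  0.0156, -0.9923]]), 't': array([0.0136, 0.4449, 1.0887])}
{'fx': 295.6425432247098, 'fy': 295.6425432247098, 'cx': 321.80858792027215, 'cy': 201.98408773656934, 'tool_from_camera': array([[ 0.0012, -0.955 , -0.2965,  0.0763],
       [ 1.    ,  0.0008,  0.0015,  0.0005],
       [-0.0012, -0.2965,  0.955 ,  0.0315],
       [ 0.    ,  0.    ,  0.    ,  1.    ]])}
```

View pics/scene0.png

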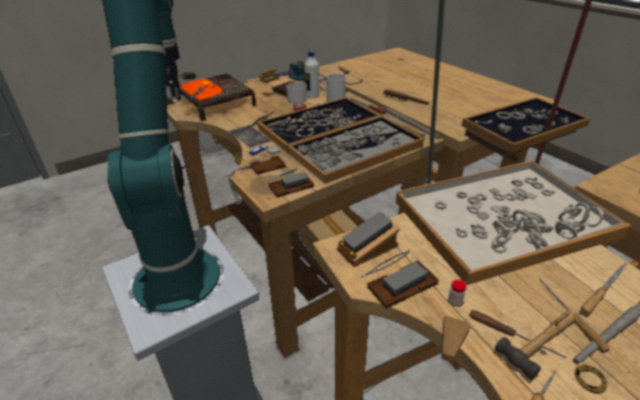

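View pics/top0.png

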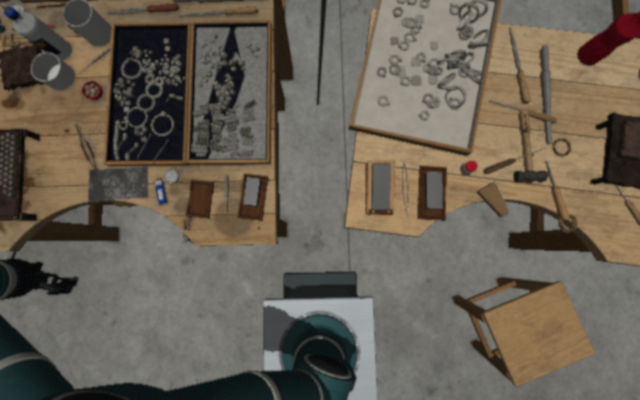

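The scene picture shows two benches. In the top picture the ramp with the long stone is at about (380,187), the long case with the middle stone at (431,192), the middle case with the short stone at (253,197), and the empty short case at (201,198). Next I'll get rough poses from the top view.

```bash
cat > h.py <<'E'
from station import *
import cv2,numpy as np
np.set_printoptions(precision=4,suppress=True)
def ray(name,uv,z,cal=None,st=None):
    c=cal or get_calibration(name)
    uv=np.atleast_2d(np.asarray(uv,float))
    d=np.c_[(uv[:,0]-c['cx'])/c['fx'],(uv[:,1]-c['cy'])/c['fy'],np.ones(len(uv))]
    if name=='wrist':
        T=c['tool_from_camera'];Rw=st['eef_rot']@T[:3,:3];o=st['position']+st['eef_rot']@T[:3,3]
        D=d@Rw.T
    else:
        D=d@c['R'];o=-c['R'].T@c['t']
    return o+D*((z-o[2])/D[:,2])[:,None]
def proj(name,X,st=None):
    c=get_calibration(name);X=np.atleast_2d(X)
    if name=='wrist':
        T=c['tool_from_camera'];Rw=st['eef_rot']@T[:3,:3];o=st['position']+st['eef_rot']@T[:3,3]
        p=(X-o)@Rw
    else: p=X@c['R'].T+c['t']
    return np.c_[c['fx']*p[:,0]/p[:,2]+c['cx'],c['fy']*p[:,1]/p[:,2]+c['cy']]
E
python3 - <<'E'
from h import *
im=cv2.imread('pics/top0.png')
cv2.imwrite('pics/topz.png',cv2.resize(im[140:260,170:470],None,fx=2.6,fy=2.6,interpolation=cv2.INTER_CUBIC))
for n,uv,z in [('ramp',(380,187),.05),('cl',(431,192),.03),('cm',(253,197),.03),('cs',(201,198),.012),('rod',(320,100),0),('benchL',(277,240),0),('benchR',(347,222),0)]:
    print(n,ray('top',uv,z))
E
```

```text
ramp [[ 0.4626 -0.1862  0.05  ]]
cl [[ 0.4466 -0.3361  0.03  ]]
cm [[0.4464 0.1821 0.03  ]]
cs [[0.45   0.3406 0.012 ]]
rod [[ 0.7463 -0.0219  0.    ]]
benchL [[0.3201 0.117  0.    ]]
benchR [[ 0.3677 -0.0916  0.    ]]
```

View pics/topz.png

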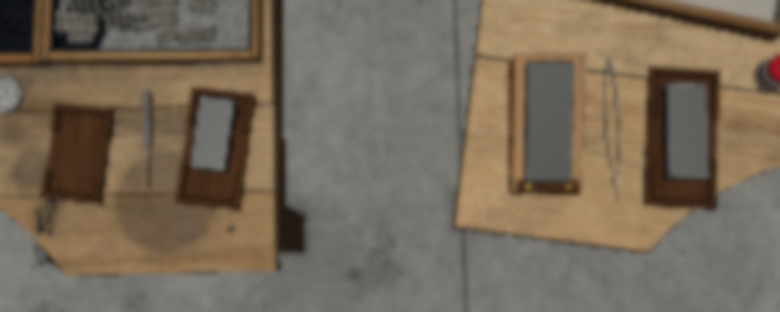

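{"fn": "send_rows", "kwargs": {"motion": [[0,-4,-2.9,0,0],[0,-4,-2.9,0,0],[0,-4,-2.9,0,0],[0,-4,-2.9,0,0],[0,-4,-2.9,0,0],[0,-4,-2.9,0,0],[0,-4,-2.9,0,0],[0,-4,-2.9,0,0]]}}

```text
time: 1.1
position: [0.4585, 0.258, 0.4045]
eef_rot: [[-0.92, 0.391, -0.0], [0.391, 0.92, -0.0], [0.0, -0.0, -1.0]]
force: [0.8, 1.2, -0.4]
finger_gap: 0.0856
```

{"fn": "send_rows", "kwargs": {"motion": [[0,0,0,0,-10],[0,0,0,0,-10],[0,0,0,0,0],[0,0,0,0,0]]}}

```text
time: 1.6
position: [0.4579, 0.2595, 0.4045]
eef_rot: [[-0.998, 0.056, -0.0], [0.056, 0.998, -0.0], [0.0, -0.0, -1.0]]
force: [0.0, 0.2, 0.3]
finger_gap: 0.0853
```

```bash
cat >> h.py <<'E'
import json
def look(name):
    st=get_state();im=snapshot('wrist');cv2.imwrite(f'pics/{name}.png',im)
    json.dump({k:np.asarray(st[k]).tolist() for k in('position','eef_rot')},open(f'pics/{name}.json','w'));print(st['time'],st['position'],st['eef_rot'],st['force'],st['finger_gap'],st['joints']);return im,st
def load(name):
    st={k:np.array(v) for k,v in json.load(open(f'pics/{name}.json')).items()}
    return cv2.imread(f'pics/{name}.png'),st
E
python3 - <<'E'
from h import *
look('w1')
E
```

```text
1.6 [0.4579 0.2595 0.4045] [[-0.9985  0.0556 -0.0003]
 [ 0.0556  0.9985 -0.0002]
 [ 0.0003 -0.0002 -1.    ]] [0.0331 0.2406 0.3172] 0.08531915306542202 [-0.6464  0.258   0.0791  1.9096 -0.0243  0.9753  0.9589]
```

View pics/w1.png

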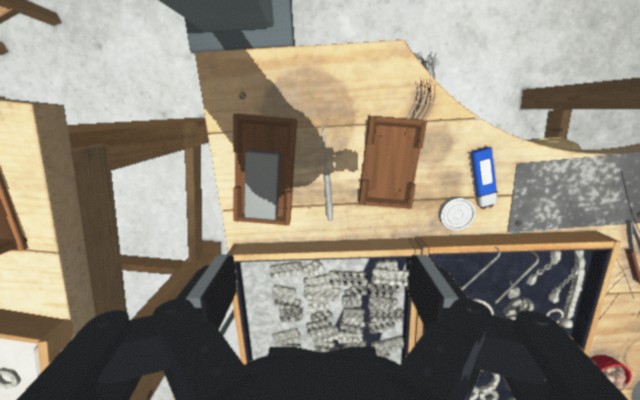

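The wrist picture shows the middle case at about (265,168) with the short stone in it at (262,185), and the empty short case at (392,162). Next I'll segment them.

```bash
cat >> h.py <<'E'
def maskcase(im):
    hsv=cv2.cvtColor(im,cv2.COLOR_BGR2HSV); return hsv
def rect(pts):
    c,(w,h),a=cv2.minAreaRect((np.asarray(pts)[:,:2]*1000).astype(np.float32))
    if w<h: w,h=h,w;a+=90
    a=(a+90)%180-90
    return np.array(c),w,h,a
def zoom(im,x0,y0,x1,y1,f,name): cv2.imwrite(f'pics/{name}.png',cv2.resize(im[y0:y1,x0:x1],None,fx=f,fy=f,interpolation=cv2.INTER_CUBIC))
E
python3 - <<'E'
from h import *
im,st=load('w1')
zoom(im,220,95,440,240,3.6,'w1z')
h=cv2.cvtColor(im,cv2.COLOR_BGR2HSV)
for p in [(262,165),(262,205),(242,125),(242,210),(270,130),(392,160),(330,160),(320,140),(280,100),(340,220)]: print(p,h[p[1],p[0]],im[p[1],p[0]])
E
```

```text
(262, 165) [60  8 91] [88 91 88]
(262, 205) [ 66   7 186] [182 186 181]
(242, 125) [ 14 108  66] [38 51 66]
(242, 210) [ 13 127 124] [ 62  88 124]
(270, 130) [ 14 119  62] [33 47 62]
(392, 160) [ 12 129 140] [ 69  98 140]
(330, 160) [ 16  72 110] [ 79  96 110]
(320, 140) [ 18  72 110] [ 79  98 110]
(280, 100) [17 65 98] [73 87 98]
(340, 220) [ 21  66 229] [170 211 229]
```

View pics/w1z.png

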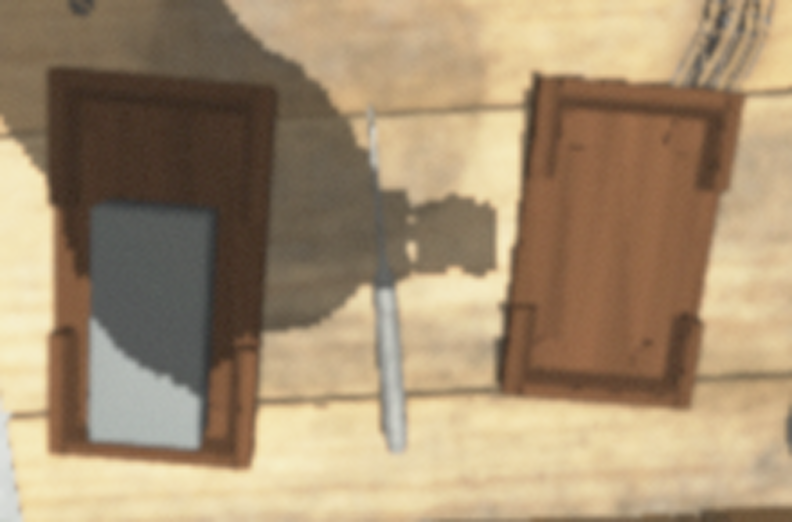

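Run:
```python
from h import *
im,st=load('w1')
f=lambda L:np.array(L)/3.6+[220,95]
stone=f([(92,203),(208,207),(199,449),(90,441)])
P=ray('wrist',stone,.033,st=st);print(P[:,:2]*1000,rect(P))
cm=f([(50,68),(276,90),(249,467),(50,452)]);P=ray('wrist',cm,.015,st=st);print(P[:,:2]*1000,[np.linalg.norm(P[i]-P[i-1])*1000 for i in range(4)],rect(P),P.mean(0))
cs=f([(536,73),(743,94),(690,407),(502,392)]);P=ray('wrist',cs,.015,st=st);print(P[:,:2]*1000,[np.linalg.norm(P[i]-P[i-1])*1000 for i in range(4)],rect(P),P.mean(0))
h=cv2.cvtColor(im,cv2.COLOR_BGR2HSV)
for nm,m,z,roi in [('stone',h[...,1]<40,.033,(240,145,285,225)),('cm',h[...,1]>92,.015,(222,100,305,235)),('cs',h[...,1]>92,.015,(350,105,435,220))]:
    M=np.zeros(h.shape[:2],np.uint8);x0,y0,x1,y1=roi;M[y0:y1,x0:x1]=m[y0:y1,x0:x1]*255
    M=cv2.morphologyEx(M,cv2.MORPH_OPEN,np.ones((3,3)))
    cs_,_=cv2.findContours(M,0,1);c=max(cs_,key=cv2.contourArea)
    hull=cv2.convexHull(c)[:,0].astype(float)
    P=ray('wrist',hull,z,st=st);print(nm,rect(P))
```

```text
[[422.2115 175.2549]
 [425.479  211.9037]
 [507.0847 200.7567]
 [502.1647 164.0578]] (array([463.8218, 187.9807]), 82.45556640625, 37.02716064453125, -7.778205871582031)
[[380.5893 162.6814]
 [391.3681 234.8581]
 [521.5976 214.6983]
 [511.9216 143.8567]] [np.float64(132.67455919306497), np.float64(72.97711796617855), np.float64(131.78058553960955), np.float64(71.49929261506965)] (array([451.5873, 188.9719]), 132.6722412109375, 72.97711944580078, -8.493705749511719) [0.4514 0.189  0.015 ]
[[390.6589 319.0919]
 [400.8684 386.1806]
 [507.4185 372.8102]
 [498.1855 306.3282]] [np.float64(108.28147771076792), np.float64(67.86109073255935), np.float64(107.3856329139487), np.float64(67.12012866272647)] (array([449.0387, 345.9511]), 109.16264343261719, 67.83781433105469, -7.15234375) [0.4493 0.3461 0.015 ]
stone (array([463.4619, 188.702 ]), 82.5289077758789, 39.98275375366211, -8.49072265625)
cm (array([450.8053, 188.2729]), 134.588623046875, 74.66586303710938, -7.955879211425781)
cs (array([449.2874, 346.5468]), 112.02652740478516, 71.09855651855469, -7.091316223144531)
```

```bash
cat >> h.py <<'E'
def goto(x,y,z,yaw_deg,st=None):
    "spin first, then shift; yaw = direction of stone x axis mod 180"
    st=st or get_state();R=st['eef_rot'];p=st['position']
    a=np.degrees(np.arctan2(R[1,0],R[0,0])); d=(yaw_deg-a+90)%180-90
    t=np.radians(a+d);X=np.array([np.cos(t),np.sin(t)]);Y=np.array([np.sin(t),-np.cos(t)])
    w=np.array([x,y])-p[:2]
    print('yaw now %.1f spin %.1f | after spin tx %.2f ty %.2f tz %.2f cm'%(a,-d,w@X*100,w@Y*100,(p[2]-z)*100))
E
python3 - <<'E'
from h import *
goto(.4636,.1884,.19,-8)
E
```

```text
yaw now 176.9 spin 4.9 | after spin tx -1.56 ty -6.97 tz 21.46 cm
```

{"fn": "send_rows", "kwargs": {"motion": [[0,0,0,0,4.9],[0,-0.8,-3.5,0,0],[0,-0.76,-3.47,3,0],[0,0,0,5,0],[0,0,0,5,0],[0,0,0,4,0],[0,0,0,2.5,0],[0,0,0,0,0]]}}

```text
time: 2.65
position: [0.4631, 0.1882, 0.2081]
eef_rot: [[-0.99, 0.139, -0.004], [0.139, 0.99, -0.002], [0.003, -0.003, -1.0]]
force: [-1.0, 0.6, -0.4]
finger_gap: 0.0852
```

Run:
```python
from h import *
look('w2');goto(.4636,.1884,.19,-8)
```

```text
2.65 [0.4631 0.1882 0.2081] [[-0.9903  0.1386 -0.0037]
 [ 0.1386  0.9903 -0.0021]
 [ 0.0033 -0.0026 -1.    ]] [-0.962   0.6341 -0.3895] 0.08516571879787024 [-0.5306  0.5262  0.0944  2.093  -0.0931  0.5305  1.0633]
yaw now 172.0 spin 0.0 | after spin tx 0.01 ty -0.01 tz 1.94 cm
```

View pics/w2.png

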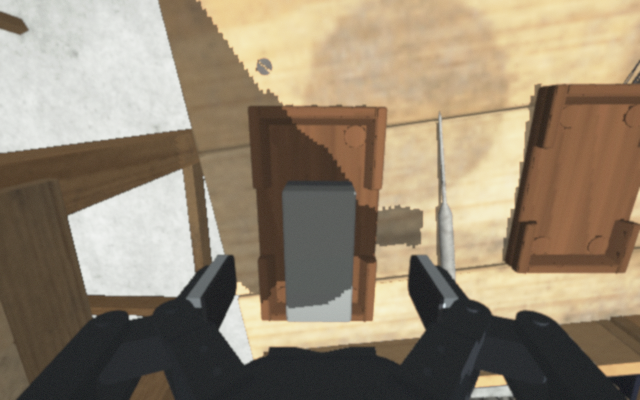

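The picture shows the stone centred between the jaws: stone axis at about column 320, jaw middle at about 323. I'll go down and grip.

{"fn": "send_rows", "kwargs": {"motion": [[0,0,0,1,0],[0,0,0,0.9,0],[0,0,0,0,0],[1,0,0,0,0],[1,0,0,0,0],[1,0,0,0,0],[1,0,0,0,0],[1,0,0,0,0]], "newtons": 35}}

```text
time: 3.7
position: [0.464, 0.1882, 0.1911]
eef_rot: [[-0.99, 0.138, 0.0], [0.138, 0.99, 0.0], [-0.0, 0.0, -1.0]]
force: [-0.9, -1.0, 6.1]
finger_gap: 0.0372
```

{"fn": "send_rows", "kwargs": {"motion": [[1,0,0,0,0],[1,0,0,-0.5,0],[1,0,0,-1.5,0],[1,0,0,-2,0],[1,0,0,-3,0],[1,0,0,-2,0],[1,0,0,0,0]]}}

```text
time: 4.58
position: [0.4643, 0.1886, 0.2827]
eef_rot: [[-0.99, 0.138, 0.004], [0.138, 0.99, 0.002], [-0.003, 0.003, -1.0]]
force: [-0.3, -0.5, -2.0]
finger_gap: 0.0375
```

Run:
```python
from h import *
look('w3');goto(.4492,.3462,.28,-7.2)
```

```text
4.575 [0.4643 0.1886 0.2827] [[-0.9905  0.1378  0.0038]
 [ 0.1378  0.9905  0.0021]
 [-0.0034  0.0026 -1.    ]] [-0.255  -0.4642 -2.0327] 0.03746487901031582 [-0.5495  0.3909  0.1162  2.0665 -0.0704  0.6835  1.045 ]
yaw now 172.1 spin -0.7 | after spin tx 3.43 ty 15.46 tz 0.15 cm
```

View pics/w3.png

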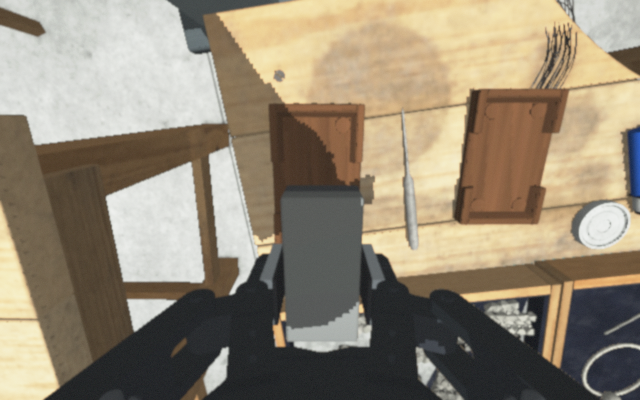

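The picture shows the stone gripped, level and centred. Next I'll carry it to the short case.

{"fn": "send_rows", "kwargs": {"motion": [[1,0.5,2,0,-0.7],[1,0.8,4,0,0],[1,0.9,4,0,0],[1,0.8,4,0,0],[1,0.45,1.5,2,0],[1,0,0,2.5,0],[1,0,0,1,0],[1,0,0,0,0]]}}

```text
time: 5.62
position: [0.4488, 0.3467, 0.2245]
eef_rot: [[-0.992, 0.125, -0.002], [0.125, 0.992, -0.002], [0.002, -0.002, -1.0]]
force: [0.0, 0.5, -1.0]
finger_gap: 0.0373
```

Run:
```python
from h import *
look('w4');goto(.4492,.3462,.192,-7.2)
```

```text
5.625 [0.4488 0.3467 0.2245] [[-0.9921  0.1253 -0.0019]
 [ 0.1253  0.9921 -0.0015]
 [ 0.0017 -0.0018 -1.    ]] [ 0.     0.545 -0.994] 0.03726119326197534 [-0.7785  0.5753  0.0791  1.9279 -0.0718  0.6435  0.7906]
yaw now 172.8 spin -0.0 | after spin tx 0.00 ty -0.05 tz 3.35 cm
```

View pics/w4.png

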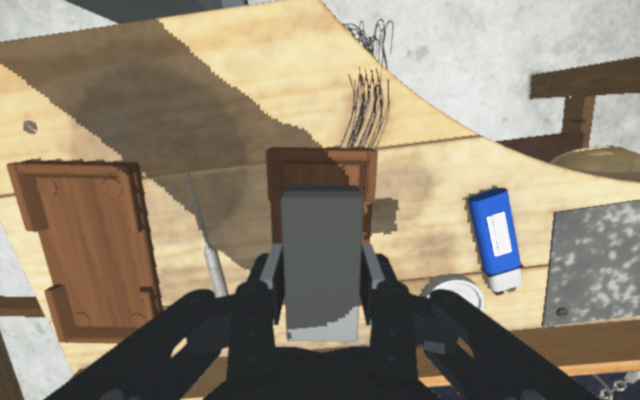

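The picture shows the stone over the short case, centred in columns 283–361 against a case of 267–378. I'll lower it.

{"fn": "send_rows", "kwargs": {"motion": [[1,0,0,1.2,0],[1,0,0,1.2,0],[1,0,0,0.5,0],[1,0,0,0.2,0],[1,0,0,0.1,0],[1,0,0,0,0]]}}

```text
time: 6.42
position: [0.4494, 0.3466, 0.1939]
eef_rot: [[-0.992, 0.126, 0.0], [0.126, 0.992, 0.0], [-0.0, 0.0, -1.0]]
force: [0.5, 0.3, -1.4]
finger_gap: 0.0371
```

{"fn": "send_rows", "kwargs": {"motion": [[1,0,0,0.1,0],[1,0,0,0.1,0],[1,0,0,0.05,0],[1,0,0,0,0]]}}

```text
time: 6.92
position: [0.4494, 0.3465, 0.1912]
eef_rot: [[-0.992, 0.126, 0.0], [0.126, 0.992, 0.0], [-0.0, 0.0, -1.0]]
force: [-0.6, -0.1, -1.5]
finger_gap: 0.0372
```

{"fn": "send_rows", "kwargs": {"motion": [[1,0,0,0.08,0],[1,0,0,0.05,0],[1,0,0,0,0]]}}

```text
time: 7.3
position: [0.4494, 0.3465, 0.1911]
eef_rot: [[-0.992, 0.126, -0.0], [0.126, 0.992, 0.0], [0.0, 0.0, -1.0]]
force: [-2.6, -2.7, 8.8]
finger_gap: 0.0367
```

Contact is reported at 8.8 N, at the expected height. I'll release.

{"fn": "send_rows", "kwargs": {"motion": [[1,0,0,-0.05,0],[0.45,0,0,0,0],[0.3,0,0,0,0],[0,0,0,0,0],[0,0,0,-1,0],[0,0,0,-4,0],[0,0,0,-5,0],[0,0,0,-5,0]]}}

```text
time: 8.3
position: [0.4492, 0.3464, 0.3425]
eef_rot: [[-0.992, 0.126, 0.0], [0.126, 0.992, 0.0], [-0.0, 0.0, -1.0]]
force: [0.6, 0.1, -0.4]
finger_gap: 0.0853
```

Run:
```python
from h import *
look('w5');goto(.45,-.24,.38,-2)
```

```text
8.3 [0.4492 0.3464 0.3425] [[-0.9921  0.1258  0.0004]
 [ 0.1258  0.9921  0.0003]
 [-0.0003  0.0003 -1.    ]] [ 0.5892  0.0511 -0.4442] 0.08528741198544136 [-0.7955  0.4001  0.0998  1.8703 -0.0506  0.8731  0.7736]
yaw now 172.8 spin -5.2 | after spin tx -1.95 ty -58.72 tz -3.05 cm
```

View pics/w5.png

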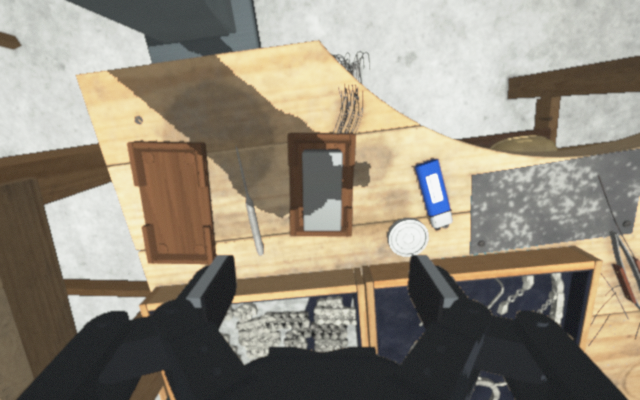

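The short stone now lies inside the short case at (322,190), and the middle case is empty. Next I'll move to the right bench.

{"fn": "send_rows", "kwargs": {"motion": [[0,0,0,0,-5.2],[0,-0.2,-5.3,-0.4,0],[0,-0.2,-5.3,-0.4,0],[0,-0.2,-5.3,-0.4,0],[0,-0.2,-5.3,-0.4,0],[0,-0.2,-5.3,-0.4,0],[0,-0.2,-5.3,-0.4,0],[0,-0.2,-5.3,-0.4,0]]}}

```text
time: 9.35
position: [0.4499, -0.0265, 0.3692]
eef_rot: [[-0.999, 0.035, 0.002], [0.035, 0.999, 0.0], [-0.002, 0.0, -1.0]]
force: [0.7, 0.3, 0.6]
finger_gap: 0.0855
```

{"fn": "send_rows", "kwargs": {"motion": [[0,-0.1,-5.3,0,0],[0,-0.1,-5.3,0,0],[0,-0.1,-5.3,0,0],[0,-0.1,-5.3,0,0],[0,0,0,0,0],[0,0,0,0,0]]}}

```text
time: 10.1
position: [0.4467, -0.2363, 0.3684]
eef_rot: [[-0.999, 0.035, 0.0], [0.035, 0.999, 0.001], [-0.0, 0.001, -1.0]]
force: [0.5, 0.5, -1.1]
finger_gap: 0.0851
```

Run:
```python
from h import *
im,st=load('w5')
look('w6')
```

```text
10.1 [ 0.4467 -0.2363  0.3684] [[-0.9994  0.0354  0.0001]
 [ 0.0354  0.9994  0.0007]
 [-0.0001  0.0007 -1.    ]] [ 0.468   0.4552 -1.0997] 0.08511241117543994 [ 0.0768  0.2739  0.4045  2.0091 -0.1389  0.8847  2.0915]
```

View pics/w6.png

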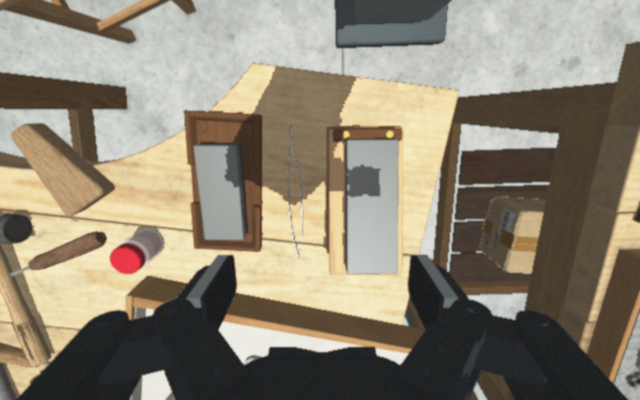

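Run:
```python
from h import *
im,st=load('w6')
zoom(im,175,95,420,290,3.2,'w6z')
h=cv2.cvtColor(im,cv2.COLOR_BGR2HSV)
for nm,m,z,roi in [('mid',h[...,1]<40,.033,(190,135,252,245)),('cl',h[...,1]>92,.015,(180,100,270,255))]:
    M=np.zeros(h.shape[:2],np.uint8);x0,y0,x1,y1=roi;M[y0:y1,x0:x1]=m[y0:y1,x0:x1]*255
    M=cv2.morphologyEx(M,cv2.MORPH_OPEN,np.ones((3,3)))
    cs_,_=cv2.findContours(M,0,1);c=max(cs_,key=cv2.contourArea)
    P=ray('wrist',cv2.convexHull(c)[:,0].astype(float),z,st=st);print(nm,rect(P))
im,st=load('w5')
zoom(im,120,120,370,280,3.2,'w5z')
```

```text
mid (array([ 452.3414, -342.0064]), 105.20433807373047, 49.097049713134766, -2.2918014526367188)
cl (array([ 447.5258, -343.4278]), 159.27481079101562, 82.71109008789062, -5.395965576171875)
```

View pics/w6z.png

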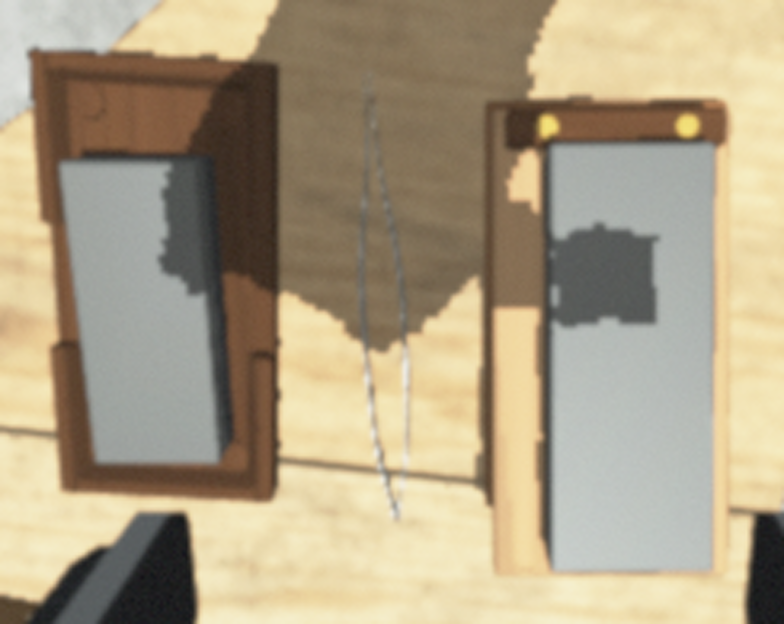

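View pics/w5z.png

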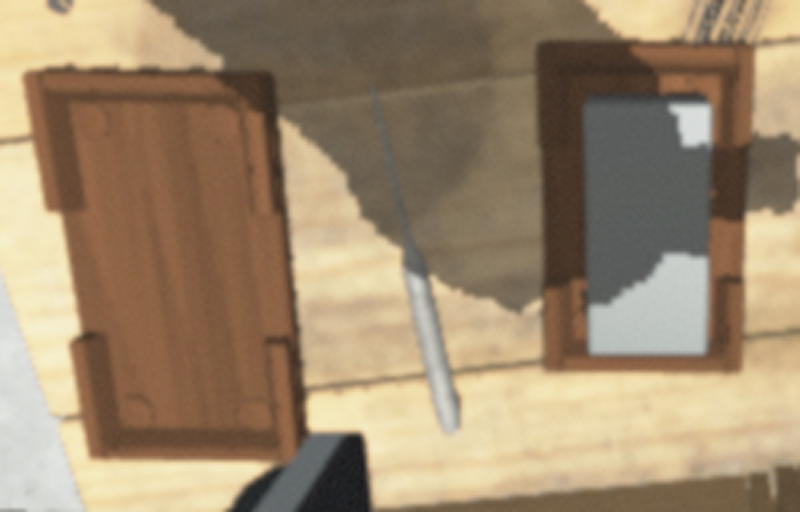

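Run:
```python
from h import *
im,st=load('w6')
f=lambda L:np.array(L)/3.2+[175,95]
def rep(n,P):
    print(n,(P*1000).round(1).tolist(),'sides',[round(np.linalg.norm(P[i]-P[i-1])*1000,1) for i in range(4)],'mean',P.mean(0),rect(P))
rep('mid',ray('wrist',f([(60,163),(188,158),(220,463),(95,463)]),.033,st=st))
rep('cl',ray('wrist',f([(33,50),(277,65),(272,499),(62,491)]),.015,st=st))
uv=f([(548,142),(714,142),(712,571),(552,571)])
P=np.vstack([ray('wrist',uv[:2],.0501,st=st),ray('wrist',uv[2:],.0838,st=st)]);rep('long',P)
d=(P[2]+P[3]-P[0]-P[1])/2;print('yaw',np.degrees(np.arctan2(d[1],d[0])))
# cleat top corners, rough z=.033
C=ray('wrist',f([(508,108),(725,104),(724,143),(508,147)]),.034,st=st);rep('cleat',C)
B=ray('wrist',f([(497,572),(728,572)]),.062,st=st);print('board top edge',B,np.linalg.norm(B[0]-B[1]))
im,st=load('w5');f=lambda L:np.array(L)/3.2+[120,120]
rep('cm',ray('wrist',f([(26,73),(272,72),(302,458),(92,458)]),.015,st=st))
```

```text
mid [[401.0, -363.5, 33.0], [400.9, -322.8, 33.0], [506.3, -324.5, 33.0], [504.8, -368.2, 33.0]] sides [np.float64(103.8), np.float64(40.8), np.float64(105.5), np.float64(43.7)] mean [ 0.4533 -0.3447  0.033 ] (array([ 452.8643, -344.4816]), 105.43183898925781, 43.723148345947266, -2.0119476318359375)
cl [[366.4, -374.1, 15.0], [373.8, -295.4, 15.0], [529.7, -312.1, 15.0], [523.7, -390.3, 15.0]] sides [np.float64(158.1), np.float64(79.1), np.float64(156.8), np.float64(78.4)] mean [ 0.4484 -0.343   0.015 ] (array([ 448.7333, -342.819 ]), 158.7702178955078, 79.06999969482422, -5.8624114990234375)
long [[398.2, -210.0, 50.1], [399.9, -160.6, 50.1], [524.5, -164.2, 83.8], [522.7, -212.7, 83.8]] sides [np.float64(129.1), np.float64(49.5), np.float64(129.1), np.float64(48.5)] mean [ 0.4613 -0.1869  0.0669] (array([ 461.3148, -187.1268]), 124.86643981933594, 49.476478576660156, -1.6951141357421875)
yaw -1.472379574547799
cleat [[388.9, -221.1, 34.0], [390.0, -153.6, 34.0], [401.9, -153.3, 34.0], [400.8, -221.3, 34.0]] sides [np.float64(11.9), np.float64(67.5), np.float64(11.9), np.float64(68.0)] mean [ 0.3954 -0.1873  0.034 ] (array([ 395.4126, -187.2362]), 68.00684356689453, 11.949045181274414, 89.07379913330078)
board top edge [[ 0.5356 -0.2291  0.062 ]
 [ 0.5383 -0.153   0.062 ]] 0.0760863836332025
cm [[380.8, 163.8, 15.0], [390.0, 239.0, 15.0], [521.4, 217.3, 15.0], [512.2, 144.5, 15.0]] sides [np.float64(132.8), np.float64(75.8), np.float64(133.2), np.float64(73.4)] mean [0.4511 0.1911 0.015 ] (array([451.0966, 191.7183]), 134.6611785888672, 75.74825286865234, -8.352500915527344)
```

Run:
```python
from h import *
goto(.4530,-.3446,.1905,-2)
```

```text
yaw now 178.1 spin 0.1 | after spin tx -1.00 ty -10.87 tz 17.79 cm
```

{"fn": "send_rows", "kwargs": {"motion": [[0,-0.5,-4,0,0],[0,-0.5,-4,0,0],[0,0,-2.87,3,0],[0,0,0,5,0],[0,0,0,4,0],[0,0,0,2.5,0],[0,0,0,1,0],[0,0,0,0,0]]}}

```text
time: 11.15
position: [0.4534, -0.3449, 0.2134]
eef_rot: [[-0.999, 0.034, -0.0], [0.034, 0.999, 0.001], [0.0, 0.001, -1.0]]
force: [0.1, -0.7, 0.4]
finger_gap: 0.0851
```

Run:
```python
from h import *
look('w7');goto(.4530,-.3446,.1905,-2)
```

```text
11.15 [ 0.4534 -0.3449  0.2134] [[-0.9994  0.0339 -0.0002]
 [ 0.0339  0.9994  0.0006]
 [ 0.0002  0.0006 -1.    ]] [ 0.0964 -0.7121  0.3923] 0.08506605045475488 [ 0.3273  0.6158  0.3419  1.9387 -0.3302  0.6418  2.4149]
yaw now 178.0 spin 0.0 | after spin tx 0.05 ty 0.08 tz 2.36 cm
```

View pics/w7.png

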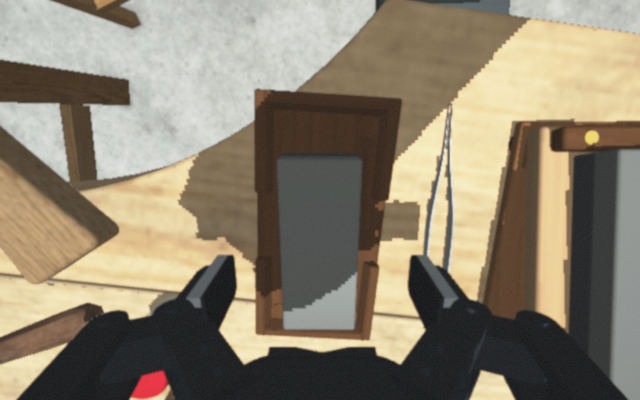

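The stone sits symmetrically between the jaws, with its left edge at columns 279–284 and its right edge at 361–354. I'll grip it.

{"fn": "send_rows", "kwargs": {"motion": [[0,0,0,1.3,0],[0,0,0,1,0],[0,0,0,0,0],[1,0,0,0,0],[1,0,0,0,0],[1,0,0,0,0],[1,0,0,0,0],[1,0,0,0,0]]}}

```text
time: 12.2
position: [0.4531, -0.346, 0.1909]
eef_rot: [[-0.999, 0.035, 0.001], [0.035, 0.999, -0.0], [-0.001, -0.0, -1.0]]
force: [-0.0, 0.1, 6.0]
finger_gap: 0.0426
```

{"fn": "send_rows", "kwargs": {"motion": [[1,0,0,-0.5,0],[1,0,0,-1.5,0],[1,0,0,-2.5,0],[1,0,0,-4,0],[1,0,0,-3.5,0],[1,0,0,0,0]]}}

```text
time: 12.95
position: [0.4535, -0.3464, 0.3138]
eef_rot: [[-0.999, 0.035, 0.006], [0.035, 0.999, -0.003], [-0.006, -0.003, -1.0]]
force: [-0.2, 0.8, -2.5]
finger_gap: 0.0432
```

Run:
```python
from h import *
look('w8');goto(.4512,.1897,.31,-8.3)
```

```text
12.95 [ 0.4535 -0.3464  0.3138] [[-0.9994  0.0354  0.0056]
 [ 0.0354  0.9994 -0.003 ]
 [-0.0057 -0.0028 -1.    ]] [-0.2043  0.7795 -2.5108] 0.043248582855232566 [ 0.2678  0.4622  0.4163  1.9005 -0.2498  0.8229  2.3508]
yaw now 178.0 spin 6.3 | after spin tx 7.91 ty 52.96 tz 0.18 cm
```

View pics/w8.png

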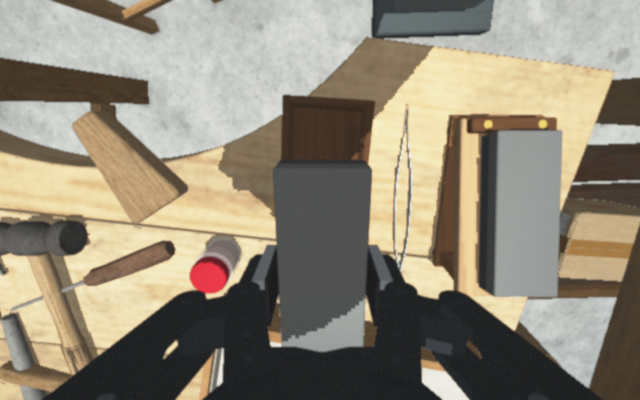

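Middle stone is gripped. I'll carry it to the middle case.

{"fn": "send_rows", "kwargs": {"motion": [[1,0,0,0,6.3],[1,0.4,3,0,0],[1,0.8,5,0,0],[1,0.8,5,0,0],[1,0.8,5,0,0],[1,0.8,5,0,0],[1,0.8,5,0,0],[1,0.8,5,0,0]]}}

```text
time: 14.0
position: [0.4483, -0.01, 0.3094]
eef_rot: [[-0.989, 0.145, -0.002], [0.145, 0.989, -0.0], [0.002, -0.001, -1.0]]
force: [-0.3, -0.4, -2.2]
finger_gap: 0.0432
```

{"fn": "send_rows", "kwargs": {"motion": [[1,0.7,5,0,0],[1,0.7,5,0,0],[1,0.7,5,0,0],[1,0.5,3,0,0],[1,0.5,1.96,0,0],[1,0.4,0,4,0],[1,0,0,4,0],[1,0,0,0,0]]}}

```text
time: 15.0
position: [0.4416, 0.19, 0.2272]
eef_rot: [[-0.989, 0.145, -0.008], [0.145, 0.989, -0.005], [0.007, -0.006, -1.0]]
force: [-1.5, -0.9, -2.1]
finger_gap: 0.0432
```

Run:
```python
from h import *
look('w9');goto(.4512,.1897,.192,-8.3)
```

```text
15.0 [0.4416 0.19   0.2272] [[-0.9894  0.1447 -0.0077]
 [ 0.1448  0.9895 -0.0045]
 [ 0.0069 -0.0056 -1.    ]] [-1.4743 -0.9431 -2.0886] 0.043216595020416075 [-0.6759  0.4737  0.2407  2.1391 -0.2053  0.559   1.1403]
yaw now 171.7 spin -0.0 | after spin tx -0.85 ty 0.06 tz 3.71 cm
```

View pics/w9.png

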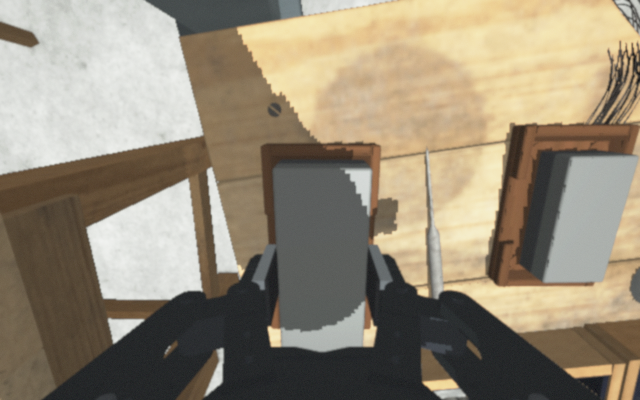

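The stone is centred sideways over the case, with centre column 323 against 321. I'll correct 8.5 mm along its length and lower it.

{"fn": "send_rows", "kwargs": {"motion": [[1,-0.85,0.05,0,0],[1,0,0,1.2,0],[1,0,0,1.2,0],[1,0,0,0.5,0],[1,0,0,0.3,0],[1,0,0,0.1,0],[1,0,0,0,0]]}}

```text
time: 15.92
position: [0.452, 0.1901, 0.1975]
eef_rot: [[-0.989, 0.145, 0.0], [0.145, 0.989, 0.0], [-0.0, 0.0, -1.0]]
force: [0.8, -0.5, -2.1]
finger_gap: 0.0428
```

{"fn": "send_rows", "kwargs": {"motion": [[1,0,0,0.1,0],[1,0,0,0.1,0],[1,0,0,0,0]]}}

```text
time: 16.3
position: [0.452, 0.1901, 0.1954]
eef_rot: [[-0.989, 0.145, 0.0], [0.145, 0.989, 0.0], [-0.0, 0.0, -1.0]]
force: [0.1, 1.2, -2.4]
finger_gap: 0.0429
```

{"fn": "send_rows", "kwargs": {"motion": [[1,0,0,0.15,0],[1,0,0,0.1,0],[1,0,0,0.08,0],[1,0,0,0,0]]}}

```text
time: 16.8
position: [0.452, 0.1901, 0.192]
eef_rot: [[-0.989, 0.145, -0.0], [0.145, 0.989, -0.0], [0.0, -0.0, -1.0]]
force: [-0.0, -0.0, -2.1]
finger_gap: 0.0431
```

{"fn": "send_rows", "kwargs": {"motion": [[1,0,0,0.07,0],[1,0,0,0.05,0],[1,0,0,0,0]]}}

```text
time: 17.18
position: [0.452, 0.1901, 0.1909]
eef_rot: [[-0.989, 0.145, 0.0], [0.145, 0.989, 0.0], [-0.0, 0.0, -1.0]]
force: [-0.0, 0.6, -1.3]
finger_gap: 0.0433
```

{"fn": "send_rows", "kwargs": {"motion": [[1,0,0,0.05,0],[1,0,0,0.05,0],[1,0,0,0,0]]}}

```text
time: 17.55
position: [0.452, 0.19, 0.1909]
eef_rot: [[-0.989, 0.145, -0.0], [0.145, 0.989, 0.0], [0.0, 0.0, -1.0]]
force: [-2.8, -1.7, 11.1]
finger_gap: 0.0432
```

Contact, so I'll release and lift.

{"fn": "send_rows", "kwargs": {"motion": [[1,0,0,-0.06,0],[0.4,0,0,0,0],[0.25,0,0,0,0],[0,0,0,0,0],[0,0,0,-1,0],[0,0,0,-4,0],[0,0,0,-5,0],[0,0,0,-4,0]]}}

```text
time: 18.55
position: [0.4521, 0.19, 0.3329]
eef_rot: [[-0.989, 0.145, 0.002], [0.145, 0.989, 0.001], [-0.001, 0.001, -1.0]]
force: [-0.3, -0.1, 0.9]
finger_gap: 0.0856
```

Run:
```python
from h import *
look('w10');goto(.461,-.187,.36,-1.5)
```

```text
18.55 [0.4521 0.19   0.3329] [[-0.9894  0.1451  0.0016]
 [ 0.1451  0.9894  0.0009]
 [-0.0014  0.0011 -1.    ]] [-0.289  -0.0823  0.9407] 0.08555162309934156 [-0.7286  0.2974  0.3081  2.0679 -0.1254  0.7917  1.0802]
yaw now 171.6 spin -6.9 | after spin tx -1.73 ty -37.71 tz -2.26 cm
```

View pics/w10.png

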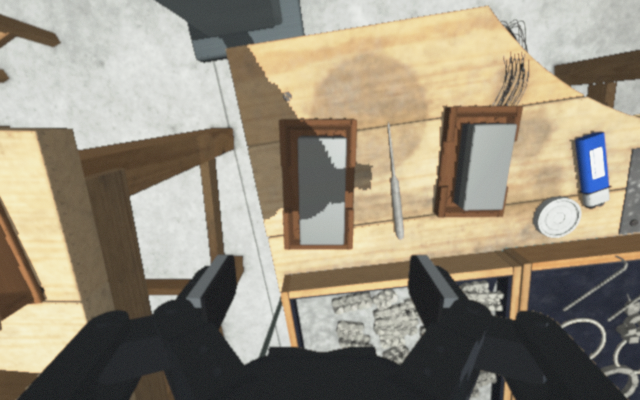

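The middle stone lies in the middle case at (322,190), and I'll check its seating on a zoom. Then to the ramp.

Run:
```python
from h import *
im,st=load('w10');zoom(im,270,90,540,265,2.9,'w10z')
```

```text
(no output)
```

View pics/w10z.png

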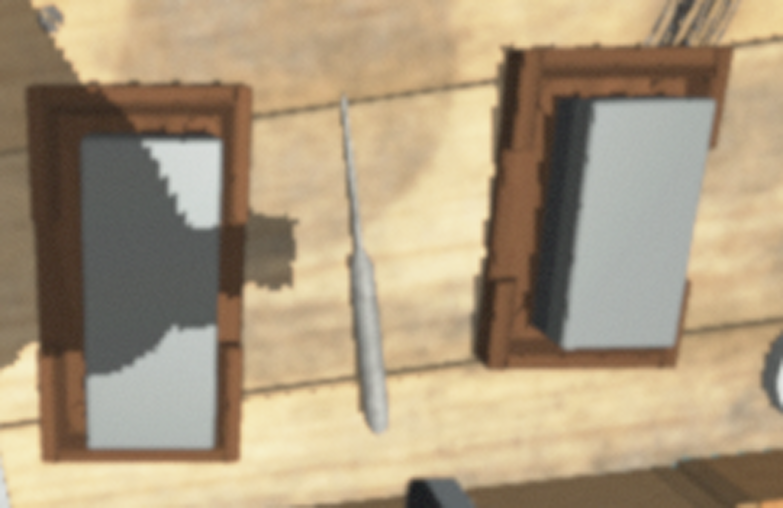

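{"fn": "send_rows", "kwargs": {"motion": [[0,0,0,0,-6.9],[0,-0.2,-5.3,-0.4,0],[0,-0.2,-5.3,-0.4,0],[0,-0.2,-5.3,-0.4,0],[0,-0.2,-5.3,-0.4,0],[0,-0.3,-5.3,-0.4,0],[0,-0.3,-5.3,0,0],[0,-0.3,-5.9,0,0]]}}

```text
time: 19.6
position: [0.4595, -0.1885, 0.3511]
eef_rot: [[-1.0, 0.024, 0.001], [0.024, 1.0, 0.0], [-0.001, 0.0, -1.0]]
force: [-0.4, 0.3, 0.4]
finger_gap: 0.0853
```

{"fn": "send_rows", "kwargs": {"motion": [[0,0,0,0,0],[0,0,0,0,0]]}}

```text
time: 19.85
position: [0.4594, -0.187, 0.3505]
eef_rot: [[-1.0, 0.025, -0.0], [0.025, 1.0, 0.001], [0.0, 0.001, -1.0]]
force: [0.2, 1.4, 0.2]
finger_gap: 0.0854
```

Run:
```python
from h import *
im,st=look('w11')
zoom(im,180,80,460,290,2.8,'w11z')
```

```text
19.85 [ 0.4594 -0.187   0.3505] [[-0.9997  0.0254 -0.0001]
 [ 0.0254  0.9997  0.0006]
 [ 0.0001  0.0006 -1.    ]] [0.1761 1.4172 0.212 ] 0.08541848522585416 [-0.0935  0.2914  0.487   2.0495 -0.1819  0.8416  2.0432]
```

View pics/w11z.png

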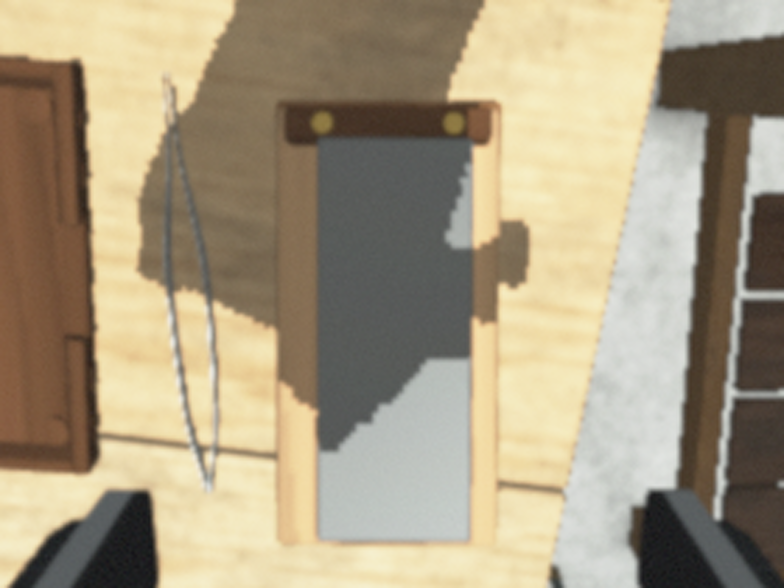

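Run:
```python
from h import *
im,st=load('w11')
f=lambda L:np.array(L)/2.8+[180,80]
def rep(n,P):
    print(n,(P*1000).round(1).tolist(),'sides',[round(np.linalg.norm(P[i]-P[i-1])*1000,1) for i in range(4)],'mean',P.mean(0),rect(P))
uv=f([(318,138),(473,138),(469,540),(318,540)])
P=np.vstack([ray('wrist',uv[:2],.0501,st=st),ray('wrist',uv[2:],.0838,st=st)]);rep('long',P)
uv=f([(285,103),(491,103),(491,144),(285,142)])
P=np.vstack([ray('wrist',uv[:2],.0326,st=st),ray('wrist',uv[2:],.0357,st=st)]);rep('cleat',P)
print('bolts',ray('wrist',f([(321,123),(454.5,122)]),.034,st=st)*1000)
print('board top edge',ray('wrist',f([(277,544),(497,544)]),.0625,st=st)*1000)
print('board low edge',ray('wrist',f([(278,103),(499,103)]),.022,st=st)*1000)
im,st=load('w6')
f=lambda L:np.array(L)/3.2+[175,95]
print('bolts6',ray('wrist',f([(549,126),(687,126)]),.034,st=st)*1000)
```

```text
long [[399.0, -209.2, 50.1], [400.2, -160.3, 50.1], [523.8, -164.2, 83.8], [522.6, -212.7, 83.8]] sides [np.float64(128.2), np.float64(49.0), np.float64(128.2), np.float64(48.5)] mean [ 0.4614 -0.1866  0.067 ] (array([ 461.3817, -186.4827]), 123.8525619506836, 48.97874069213867, -1.616668701171875)
cleat [[388.4, -221.2, 32.6], [390.1, -152.7, 32.6], [403.2, -153.0, 35.7], [400.8, -221.6, 35.7]] sides [np.float64(12.8), np.float64(68.5), np.float64(13.4), np.float64(68.7)] mean [ 0.3956 -0.1871  0.0342] (array([ 395.507, -187.071]), 68.6994400024414, 13.083398818969727, 88.1313705444336)
bolts [[ 395.0828 -209.4542   34.    ]
 [ 395.8404 -164.9892   34.    ]]
board top edge [[ 536.424  -229.7442   62.5   ]
 [ 538.3826 -152.5202   62.5   ]]
board low edge [[ 388.5504 -224.983    22.    ]
 [ 390.3974 -148.8051   22.    ]]
bolts6 [[ 394.8202 -208.3564   34.    ]
 [ 396.3045 -165.1571   34.    ]]
```

The pictures show the middle stone flat in its case, and the long stone on the ramp about 2 mm left of the ramp axis, leaning on the cleat. I'll grasp the long stone at its centre.

Run:
```python
from h import *
goto(.4645,-.1868,.223,-1.6)
```

```text
yaw now 178.6 spin 0.2 | after spin tx -0.50 ty -0.05 tz 12.75 cm
```

{"fn": "send_rows", "kwargs": {"motion": [[0,-0.5,-0.05,1,0.2],[0,0,0,4,0],[0,0,0,4,0],[0,0,0,2.2,0],[0,0,0,1,0],[0,0,0,0.5,0],[0,0,0,0,0],[0,0,0,0,0]], "newtons": 30}}

```text
time: 20.9
position: [0.4649, -0.1879, 0.2242]
eef_rot: [[-1.0, 0.028, 0.002], [0.028, 1.0, -0.0], [-0.002, -0.0, -1.0]]
force: [-0.1, 1.0, 0.5]
finger_gap: 0.0853
```

Run:
```python
from h import *
look('w12');goto(.4645,-.1868,.223,-1.6)
```

```text
20.9 [ 0.4649 -0.1879  0.2242] [[-0.9996  0.0282  0.0016]
 [ 0.0282  0.9996 -0.0003]
 [-0.0016 -0.0002 -1.    ]] [-0.0646  0.9802  0.4865] 0.08530514497930396 [ 0.0042  0.5181  0.3848  2.1026 -0.347   0.5791  2.1786]
yaw now 178.4 spin -0.0 | after spin tx 0.04 ty 0.11 tz 0.12 cm
```

View pics/w12.png

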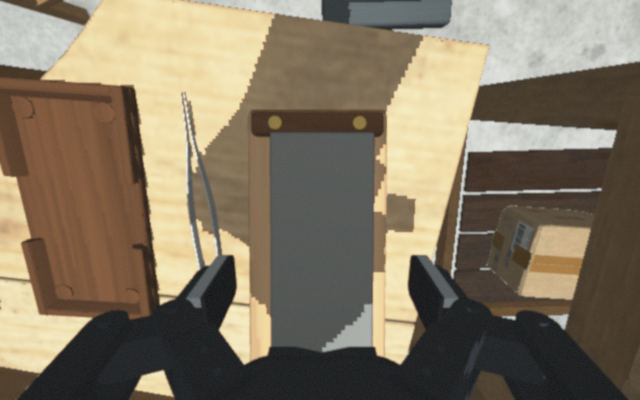

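The stone is centred between the jaws (columns 270–373). I'll grip it and lift.

{"fn": "send_rows", "kwargs": {"motion": [[0,0,0.1,0.1,0],[1,0,0,0,0],[1,0,0,0,0],[1,0,0,0,0],[1,0,0,0,0],[1,0,0,0,0]]}}

```text
time: 21.7
position: [0.4647, -0.1871, 0.2228]
eef_rot: [[-1.0, 0.029, 0.0], [0.029, 1.0, -0.0], [-0.0, -0.0, -1.0]]
force: [-2.4, 0.1, 5.5]
finger_gap: 0.0492
```

{"fn": "send_rows", "kwargs": {"motion": [[1,-0.1,0,-0.4,0],[1,0,0,-1,0],[1,0,0,-2,0],[1,0,0,-3,0],[1,0,0,-2.5,0],[1,0,0,0,0]]}}

```text
time: 22.45
position: [0.4661, -0.187, 0.3132]
eef_rot: [[-1.0, 0.028, 0.004], [0.028, 1.0, -0.001], [-0.004, -0.0, -1.0]]
force: [0.4, 0.0, -5.0]
finger_gap: 0.0493
```

Run:
```python
from h import *
im,st=look('w13');zoom(im,0,0,640,400,1.25,'w13z')
```

```text
22.45 [ 0.4661 -0.187   0.3132] [[-0.9996  0.0281  0.0041]
 [ 0.0281  0.9996 -0.0006]
 [-0.0041 -0.0005 -1.    ]] [ 0.3901  0.0101 -5.001 ] 0.04934296166302947 [-0.0784  0.3624  0.4738  2.0642 -0.2379  0.7622  2.0843]
```

View pics/w13z.png

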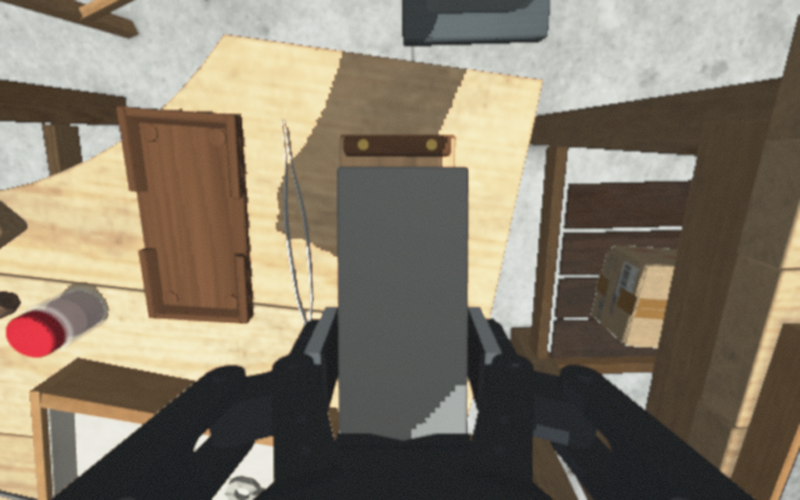

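Run:
```python
from h import *
im,st=load('w13')
P=ray('wrist',np.array([(119,108),(241,115),(248,322),(151,318)])/1.25,.015,st=st)
print(P*1000,P.mean(0),rect(P))
# recess floor corners
P=ray('wrist',np.array([(137,125),(228,129),(236,306),(160,303)])/1.25,.008,st=st)
print(P*1000,P.mean(0),rect(P))
goto(.4486,-.343,.26,-5.7)
```

```text
[[ 367.2583 -373.8565   15.    ]
 [ 373.8573 -292.5941   15.    ]
 [ 529.3952 -311.6339   15.    ]
 [ 523.7222 -388.6225   15.    ]] [ 0.4486 -0.3417  0.015 ] (array([ 448.7897, -340.6083]), 158.22430419921875, 81.52296447753906, -5.391212463378906)
[[ 378.011  -369.1251    8.    ]
 [ 382.3601 -306.01      8.    ]
 [ 518.353  -322.5161    8.    ]
 [ 514.0149 -383.5929    8.    ]] [ 0.4482 -0.3453  0.008 ] (array([ 448.1875, -344.8015]), 139.123046875, 63.2210578918457, -6.072174072265625)
yaw now 178.4 spin 4.1 | after spin tx 0.14 ty -15.73 tz 5.19 cm
```

{"fn": "send_rows", "kwargs": {"motion": [[1,0,0,0,4.1],[1,0,-3,0,0],[1,0,-5,0,0],[1,0,-5,0,0],[1,0,-2.7,1.5,0],[1,0,0,3,0],[1,0,0,2.5,0],[1,0,0,0,0]]}}

```text
time: 23.5
position: [0.4486, -0.3421, 0.2383]
eef_rot: [[-0.995, 0.1, -0.006], [0.1, 0.995, 0.004], [0.006, 0.003, -1.0]]
force: [-0.5, -0.6, -3.9]
finger_gap: 0.0491
```

Run:
```python
from h import *
look('w14');goto(.4490,-.343,.21,-5.7)
```

```text
23.5 [ 0.4486 -0.3421  0.2383] [[-0.995   0.1001 -0.0061]
 [ 0.1     0.995   0.0036]
 [ 0.0065  0.003  -1.    ]] [-0.4597 -0.6122 -3.9366] 0.04909556066858871 [ 0.2474  0.5827  0.4453  1.9488 -0.3761  0.699   2.3925]
yaw now 174.3 spin -0.0 | after spin tx 0.03 ty -0.04 tz 2.99 cm
```

View pics/w14.png

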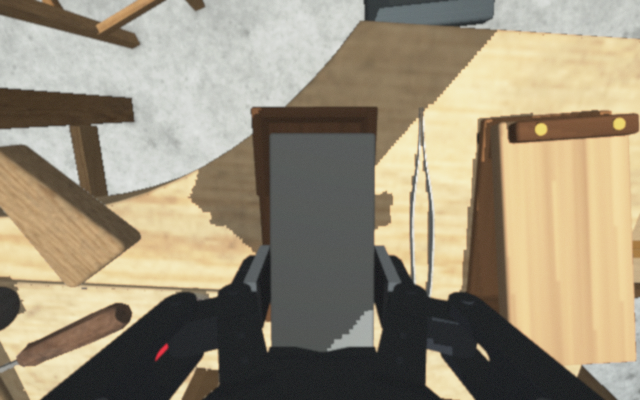

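Run:
```python
from h import *
im,st=load('w14');zoom(im,230,90,430,350,3,'w14z')
print(ray('wrist',[(252,108),(378,108)],.015,st=st)*1000)
c=np.array([.4484,-.3432,.015]);a=np.radians(-5.7);X=np.array([np.cos(a),np.sin(a),0]);Y=np.array([-np.sin(a),np.cos(a),0])
print(proj('wrist',[c-.08*X-.04*Y,c-.08*X+.04*Y],st))
```

```text
[[ 366.1235 -375.6818   15.    ]
 [ 373.8377 -298.0012   15.    ]]
[[252.649  105.6966]
 [382.0421 105.7688]]
```

View pics/w14z.png

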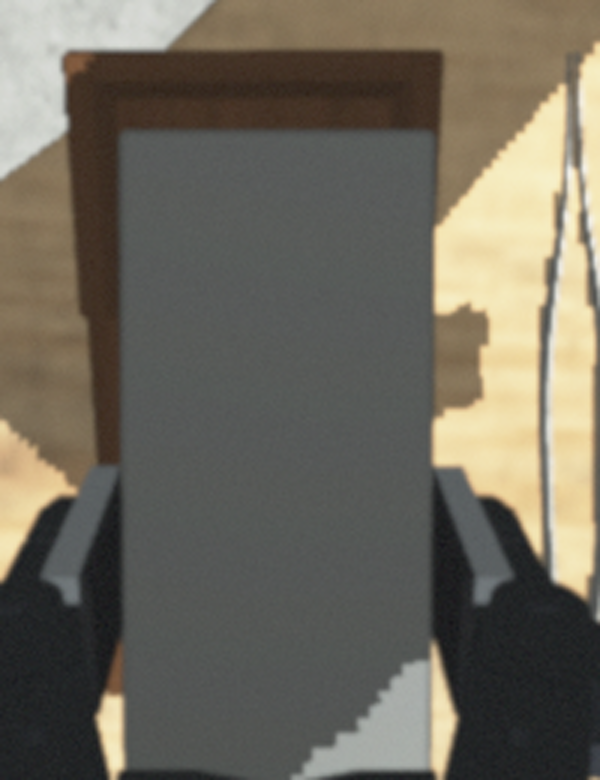

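The case's near rim centre measures about 2 mm further right than the tool axis, so I'll shift 2.2 mm and lower.

{"fn": "send_rows", "kwargs": {"motion": [[1,0,-0.22,0,0],[1,0,0,1,0],[1,0,0,1,0],[1,0,0,0.5,0],[1,0,0,0.2,0],[1,0,0,0,0]]}}

```text
time: 24.3
position: [0.4497, -0.3453, 0.2144]
eef_rot: [[-0.995, 0.1, -0.0], [0.1, 0.995, 0.0], [0.0, 0.0, -1.0]]
force: [0.3, -0.0, -3.8]
finger_gap: 0.0493
```

Run:
```python
from h import *
im,st=look('w15');zoom(im,210,70,450,350,2.2,'w15z');cv2.imwrite('pics/s15.png',cv2.resize(snapshot('scene')[200:330,330:480],None,fx=5,fy=4.5))
```

```text
24.3 [ 0.4497 -0.3453  0.2144] [[-0.995   0.0998 -0.0001]
 [ 0.0998  0.995   0.0001]
 [ 0.0001  0.     -1.    ]] [ 0.3244 -0.0192 -3.8333] 0.049257934609933884 [ 0.271   0.6231  0.4207  1.9493 -0.4036  0.6519  2.4177]
```

View pics/w15z.png

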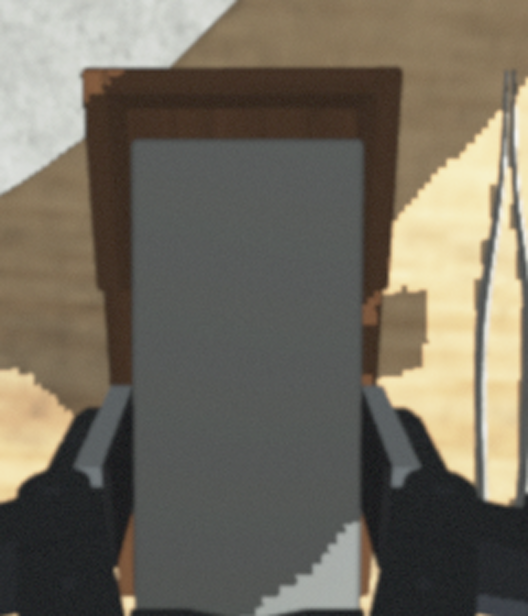

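View pics/s15.png

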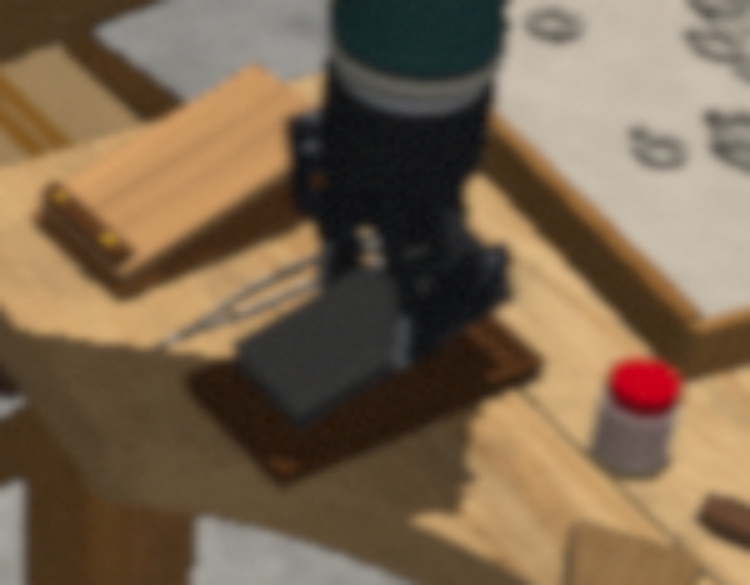

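The stone is centred over the recess, with its near end inside the rim. I'll lower slowly to first contact.

{"fn": "send_rows", "kwargs": {"motion": [[1,0,0,0.3,0],[1,0,0,0.2,0],[1,0,0,0.15,0],[1,0,0,0.15,0],[1,0,0,0,0]], "newtons": 25}}

```text
time: 25.02
position: [0.4497, -0.3452, 0.2064]
eef_rot: [[-0.995, 0.1, -0.0], [0.1, 0.995, 0.0], [0.0, 0.0, -1.0]]
force: [0.6, 0.1, -3.2]
finger_gap: 0.0488
```

{"fn": "send_rows", "kwargs": {"motion": [[1,0,0,0.1,0],[1,0,0,0.1,0],[1,0,0,0,0]]}}

```text
time: 25.4
position: [0.4497, -0.3453, 0.2045]
eef_rot: [[-0.995, 0.1, 0.0], [0.1, 0.995, 0.0], [-0.0, 0.0, -1.0]]
force: [-0.0, -0.6, -3.6]
finger_gap: 0.0493
```

{"fn": "send_rows", "kwargs": {"motion": [[1,0,0,0.1,0],[1,0,0,0.1,0],[1,0,0,0.1,0],[1,0,0,0,0]]}}

```text
time: 25.9
position: [0.4507, -0.3453, 0.2021]
eef_rot: [[-0.995, 0.099, 0.002], [0.099, 0.995, -0.001], [-0.002, -0.001, -1.0]]
force: [3.3, 1.5, 3.5]
finger_gap: 0.0491
```

{"fn": "send_rows", "kwargs": {"motion": [[1,0,0,0.1,0],[1,0,0,0.1,0],[1,0,0,0.1,0],[1,0,0,0,0]], "newtons": 20}}

```text
time: 26.4
position: [0.4511, -0.3455, 0.1992]
eef_rot: [[-0.995, 0.099, 0.003], [0.099, 0.995, -0.002], [-0.003, -0.001, -1.0]]
force: [6.5, 0.9, 4.7]
finger_gap: 0.0494
```

The near end is touching at about 8 N and the stone is rotating in the pads. I'll continue.

{"fn": "send_rows", "kwargs": {"motion": [[1,0,0,0.1,0],[1,0,0,0.1,0],[1,0,0,0.1,0],[1,0,0,0,0]]}}

```text
time: 26.9
position: [0.4509, -0.3457, 0.1962]
eef_rot: [[-0.995, 0.099, 0.003], [0.099, 0.995, -0.002], [-0.003, -0.002, -1.0]]
force: [5.6, -1.4, 4.2]
finger_gap: 0.049
```

{"fn": "send_rows", "kwargs": {"motion": [[1,0,0,0.1,0],[1,0,0,0.1,0],[1,0,0,0.1,0],[1,0,0,0,0]]}}

```text
time: 27.4
position: [0.4507, -0.3457, 0.193]
eef_rot: [[-0.995, 0.099, 0.003], [0.099, 0.995, -0.002], [-0.003, -0.002, -1.0]]
force: [5.3, -0.4, 3.5]
finger_gap: 0.049
```

Run:
```python
from h import *
im,st=look('w16');zoom(im,210,70,450,350,2.2,'w16z');cv2.imwrite('pics/s16.png',cv2.resize(snapshot('scene')[200:330,330:480],None,fx=5,fy=4.5))
```

```text
27.4 [ 0.4507 -0.3457  0.193 ] [[-0.9951  0.0992  0.0025]
 [ 0.0992  0.9951 -0.002 ]
 [-0.0027 -0.0017 -1.    ]] [ 5.3275 -0.3646  3.4928] 0.04903790643780908 [ 0.2882  0.6585  0.398   1.9502 -0.4254  0.6118  2.4351]
```

View pics/w16z.png

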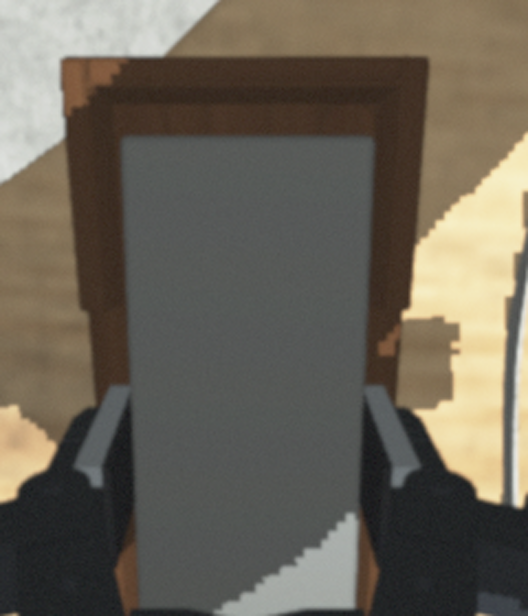

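View pics/s16.png

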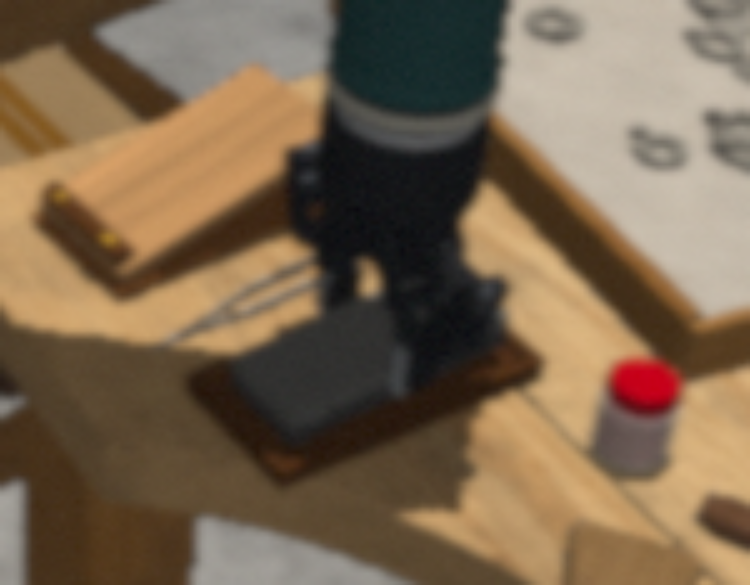

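Run:
```python
from h import *
im,st=load('w16')
f=lambda L:np.array(L)/2.2+[210,70]
print(ray('wrist',f([(122,137),(374,137)]),.033,st=st)*1000)
print('rim',ray('wrist',f([(62,58),(428,58)]),.015,st=st)*1000)
```

```text
[[ 382.0437 -362.3118   33.    ]
 [ 386.7965 -314.0424   33.    ]]
rim [[ 365.5974 -375.9075   15.    ]
 [ 373.2025 -298.7049   15.    ]]
```

The near end is 15.0 mm inside the outer rim, which is exactly central, and sideways it is within 1 mm. I'll continue down.

{"fn": "send_rows", "kwargs": {"motion": [[1,0,0,0.1,0],[1,0,0,0.1,0],[1,0,0,0.1,0],[1,0,0,0,0]]}}

```text
time: 28.0
position: [0.4496, -0.3453, 0.1893]
eef_rot: [[-0.995, 0.1, -0.0], [0.1, 0.995, -0.0], [0.0, -0.0, -1.0]]
force: [3.3, -1.7, 3.5]
finger_gap: 0.0491
```

{"fn": "send_rows", "kwargs": {"motion": [[1,0,0,0.08,0],[1,0,0,0.08,0],[1,0,0,0,0]]}}

```text
time: 28.38
position: [0.4497, -0.3453, 0.1878]
eef_rot: [[-0.995, 0.1, -0.0], [0.1, 0.995, 0.0], [0.0, 0.0, -1.0]]
force: [4.3, -1.6, 3.2]
finger_gap: 0.0493
```

{"fn": "send_rows", "kwargs": {"motion": [[1,0,0,0.08,0],[1,0,0,0.06,0],[1,0,0,0,0]]}}

```text
time: 28.75
position: [0.4497, -0.3453, 0.1872]
eef_rot: [[-0.995, 0.1, 0.0], [0.1, 0.995, 0.0], [-0.0, 0.0, -1.0]]
force: [2.6, 1.0, 11.1]
finger_gap: 0.0493
```

The force jumped to 11 N, so the stone is flat. I'll release.

{"fn": "send_rows", "kwargs": {"motion": [[1,0,0,-0.06,0],[0.35,0,0,0,0],[0.2,0,0,0,0],[0,0,0,0,0],[0,0,0,-1,0],[0,0,0,-4,0],[0,0,0,-5,0],[0,0,0,-5,0]]}}

```text
time: 29.75
position: [0.4494, -0.3452, 0.339]
eef_rot: [[-0.995, 0.1, -0.0], [0.1, 0.995, 0.0], [0.0, 0.0, -1.0]]
force: [0.7, 0.4, 0.4]
finger_gap: 0.0856
```

Run:
```python
from h import *
im,st=look('w17');zoom(im,200,70,460,290,3,'w17z')
goto(.45,.346,.33,-7.2)
```

```text
29.75 [ 0.4494 -0.3452  0.339 ] [[-0.995   0.1001 -0.0002]
 [ 0.1001  0.995   0.0001]
 [ 0.0002  0.0001 -1.    ]] [0.6536 0.4019 0.3761] 0.08557379868391513 [ 0.1799  0.4359  0.5303  1.8963 -0.2799  0.883   2.3195]
yaw now 174.2 spin 1.4 | after spin tx 8.75 ty 68.75 tz 1.55 cm
```

View pics/w17z.png

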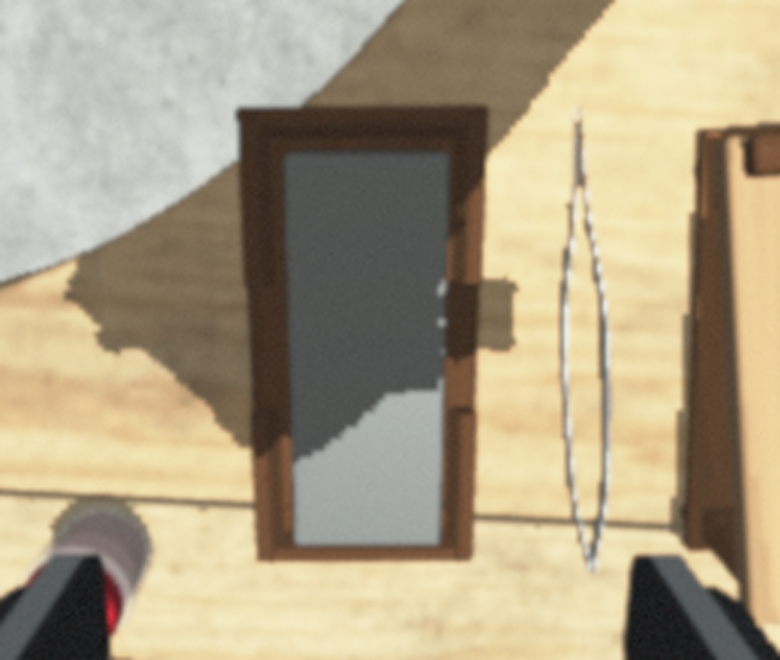

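The long stone lies flat and central in the long case. Next I'll fetch the short stone.

{"fn": "send_rows", "kwargs": {"motion": [[0,0,0,0,1.4],[0,0.7,5.5,0,0],[0,0.7,5.5,0,0],[0,0.7,5.5,0,0],[0,0.7,5.5,0,0],[0,0.7,5.5,0,0],[0,0.7,5.5,0,0],[0,0.7,5.5,0,0]]}}

```text
time: 30.8
position: [0.448, 0.0446, 0.3363]
eef_rot: [[-0.992, 0.125, -0.002], [0.125, 0.992, -0.0], [0.002, -0.001, -1.0]]
force: [0.9, 0.5, -0.2]
finger_gap: 0.0855
```

{"fn": "send_rows", "kwargs": {"motion": [[0,0.7,5.5,0,0],[0,0.7,5.5,0,0],[0,0.7,5.5,0,0],[0,0.7,5.5,0,0],[0,0.7,5.5,0,0],[0,0.35,2.75,1.5,0],[0,0,0,0,0],[0,0,0,0,0]]}}

```text
time: 31.8
position: [0.4482, 0.3466, 0.3212]
eef_rot: [[-0.992, 0.125, -0.001], [0.125, 0.992, -0.002], [0.001, -0.002, -1.0]]
force: [-0.1, -0.2, 1.0]
finger_gap: 0.0854
```

Run:
```python
from h import *
im,st=look('w18');zoom(im,130,80,400,290,2.9,'w18z')
```

```text
31.8 [0.4482 0.3466 0.3212] [[-0.9921  0.1254 -0.0013]
 [ 0.1254  0.9921 -0.0022]
 [ 0.001  -0.0023 -1.    ]] [-0.1162 -0.2169  0.9827] 0.08540729431545982 [-0.94    0.434   0.2812  1.8959 -0.1569  0.8353  0.8673]
```

View pics/w18z.png

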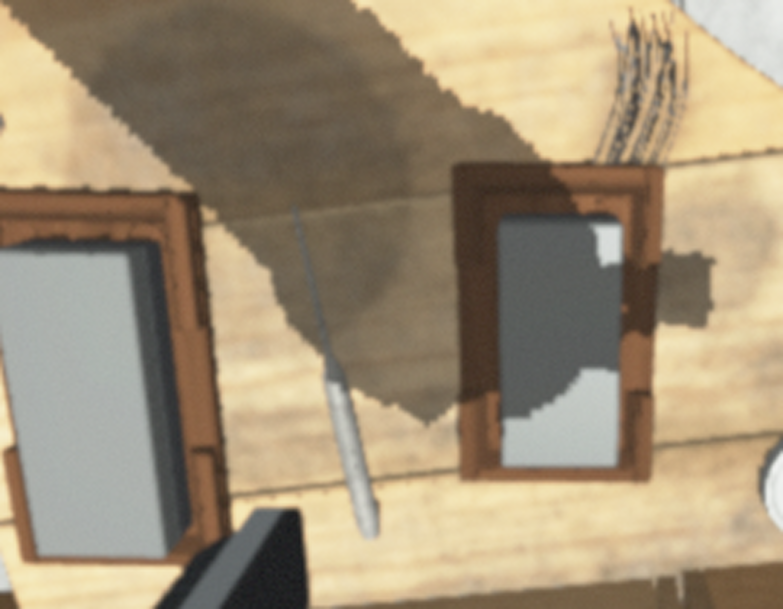

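Run:
```python
from h import *
im,st=load('w18')
f=lambda L:np.array(L)/2.9+[130,80]
P=ray('wrist',f([(499,217),(622,217),(619,467),(502,467)]),.033,st=st);print(P*1000,P.mean(0),rect(P))
goto(P[:,0].mean(),P[:,1].mean(),.191,-7.2)
im,st=load('w12');print(ray('wrist',[(251,111),(385,111),(386,135),(251,136)],.034,st=st)*1000); print('bolts',ray('wrist',[(275,122.5),(360,122.5)],.034,st=st)*1000)
zoom(im,230,95,410,200,4.3,'w12z')
```

```text
[[406.9695 334.8438  33.    ]
 [411.5283 371.3088  33.    ]
 [492.5256 362.0463  33.    ]
 [487.7932 324.0931  33.    ]] [0.4497 0.3481 0.033 ] (array([449.7062, 348.1138]), 81.53279876708984, 38.24715042114258, -7.107521057128906)
yaw now 172.8 spin -0.0 | after spin tx -0.10 ty 0.19 tz 13.08 cm
[[ 388.6436 -221.2576   34.    ]
 [ 390.5017 -152.589    34.    ]
 [ 402.5732 -151.6221   34.    ]
 [ 401.1638 -222.4931   34.    ]]
bolts [[ 394.664  -209.3864   34.    ]
 [ 395.8575 -165.3397   34.    ]]
```

View pics/w12z.png

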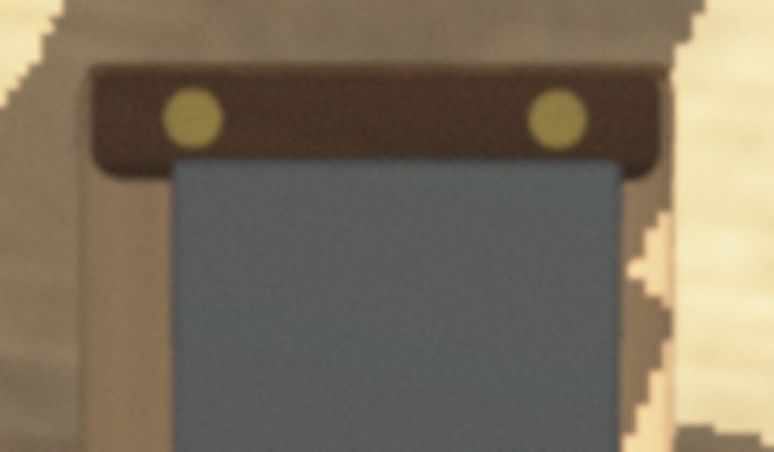

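{"fn": "send_rows", "kwargs": {"motion": [[0,-0.1,0.12,2,0],[0,0,0,4,0],[0,0,0,4,0],[0,0,0,2,0],[0,0,0,0.8,0],[0,0,0,0.2,0],[0,0,0,0,0]], "newtons": 30}}

```text
time: 32.72
position: [0.4498, 0.3491, 0.1932]
eef_rot: [[-0.992, 0.124, 0.001], [0.124, 0.992, 0.001], [-0.001, 0.001, -1.0]]
force: [0.2, -0.9, -0.1]
finger_gap: 0.0853
```

{"fn": "send_rows", "kwargs": {"motion": [[1,0,0,0,0],[1,0,0,0,0],[1,0,0,0,0],[1,0,0,0,0],[1,0,0,0,0]]}}

```text
time: 33.35
position: [0.4494, 0.3488, 0.1926]
eef_rot: [[-0.992, 0.124, 0.0], [0.124, 0.992, 0.0], [-0.0, 0.0, -1.0]]
force: [-1.0, -1.8, 4.7]
finger_gap: 0.0374
```

{"fn": "send_rows", "kwargs": {"motion": [[1,0,0,-0.5,0],[1,0,0,-1.5,0],[1,0,0,-2.5,0],[1,0,0,-4,0],[1,0,0,-4,0],[1,0,0,0,0]]}}

```text
time: 34.1
position: [0.4503, 0.3495, 0.3211]
eef_rot: [[-0.992, 0.124, 0.005], [0.124, 0.992, 0.005], [-0.005, 0.006, -1.0]]
force: [0.7, -0.3, -1.7]
finger_gap: 0.0369
```

Run:
```python
from h import *
look('w19');goto(.445,-.1885,.31,-1.6)
```

```text
34.1 [0.4503 0.3495 0.3211] [[-0.9923  0.1241  0.0054]
 [ 0.1241  0.9923  0.0053]
 [-0.0047  0.0059 -1.    ]] [ 0.6669 -0.2545 -1.6746] 0.03690024872031725 [-0.9434  0.4377  0.2846  1.8912 -0.1633  0.8273  0.8722]
yaw now 172.9 spin -5.5 | after spin tx -1.05 ty -53.75 tz 0.89 cm
```

View pics/w19.png

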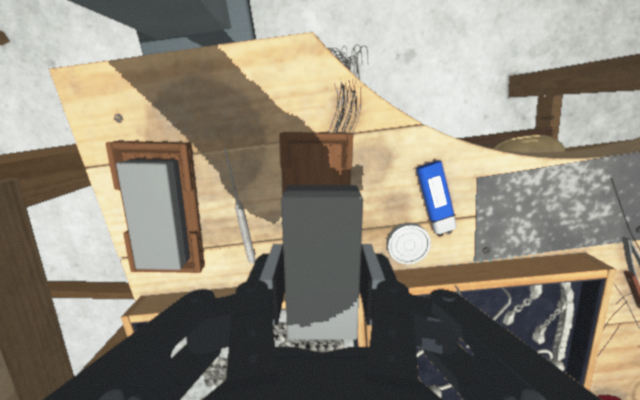

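The short stone is held level. I'll carry it to the ramp.

{"fn": "send_rows", "kwargs": {"motion": [[1,0,0,0,-5.5],[1,-0.1,-4,0,0],[1,-0.1,-5,0,0],[1,-0.1,-5,0,0],[1,-0.1,-5,0,0],[1,-0.1,-5,0,0],[1,-0.1,-5,0,0],[1,-0.1,-5,0,0]]}}

```text
time: 35.15
position: [0.4458, 0.0073, 0.3162]
eef_rot: [[-1.0, 0.028, -0.002], [0.028, 1.0, -0.0], [0.002, -0.0, -1.0]]
force: [1.0, -0.8, -2.3]
finger_gap: 0.037
```

{"fn": "send_rows", "kwargs": {"motion": [[1,-0.1,-5,0,0],[1,-0.1,-5,0,0],[1,-0.1,-5,0,0],[1,-0.05,-3,0,0],[1,0,-1.75,1,0],[1,0,0,3,0],[1,0,0,2,0],[1,0,0,0,0]]}}

```text
time: 36.15
position: [0.4433, -0.1883, 0.255]
eef_rot: [[-1.0, 0.029, -0.005], [0.029, 1.0, 0.001], [0.006, 0.001, -1.0]]
force: [-0.5, -0.3, -1.2]
finger_gap: 0.0375
```

Run:
```python
from h import *
im,st=look('w20');goto(.445,-.1885,.236,-1.6);zoom(im,220,80,430,290,3.4,'w20z')
```

```text
36.15 [ 0.4433 -0.1883  0.255 ] [[-0.9996  0.0287 -0.0055]
 [ 0.0287  0.9996  0.0012]
 [ 0.0055  0.001  -1.    ]] [-0.4901 -0.3236 -1.1781] 0.03754071258079346 [-0.0128  0.4361  0.416   2.1371 -0.2933  0.6278  2.1509]
yaw now 178.4 spin -0.0 | after spin tx -0.10 ty 0.01 tz 2.01 cm
```

View pics/w20z.png

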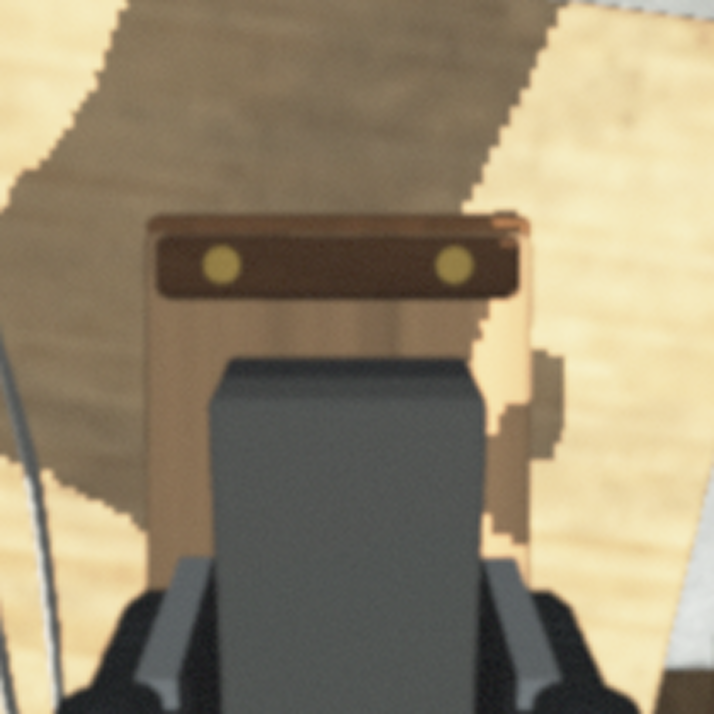

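Run:
```python
from h import *
im,st=load('w20')
f=lambda L:np.array(L)/3.4+[220,80]
C=ray('wrist',f([(155,236),(519,236),(519,298),(155,298)]),.034,st=st);B=ray('wrist',f([(221,265),(455,264)]),.034,st=st)
S=ray('wrist',f([(210,404),(484,404)]),.255-.1846+.025,st=st)
S2=ray('wrist',f([(228,360),(470,360)]),.255-.1846,st=st)
bd=ray('wrist',f([(147,560),(529,560)]),.042,st=st)
R=st['eef_rot'];p=st['position']
for n,P in (('cleat',C),('bolts',B),('stone top',S),('stone bot',S2),('board',bd)):
    t=(P-p)@R; print(n,P.mean(0)*1000,'tool y',t[:,1]*1000,'mean',t[:,1].mean()*1000, 'tool x',t[:,0].mean()*1000)
```

```text
cleat [ 395.8696 -187.5174   34.    ] tool y [-34.8827  33.3089  33.9116 -35.5185] mean -0.7951889280333139 tool x 46.25842673830048
bolts [ 395.3495 -187.3247   34.    ] tool y [-22.7176  21.4827] mean -0.6174471019075191 tool x 46.78387138372886
stone top [ 404.8412 -186.0749   95.4   ] tool y [-17.2822  19.2179] mean 0.9678864659487529 tool x 37.670953272061794
stone bot [ 404.9833 -185.6855   70.4   ] tool y [-17.6668  20.3372] mean 1.3351856192882154 tool x 37.40209785159582
board [ 452.609  -188.9743   42.    ] tool y [-38.4152  37.1812] mean -0.6170285360901708 tool x -10.45438149736866
```

The stone sits about 1.8 mm left of the ramp axis, judged by cleat, bolts and board edges in the same view. I'll shift right and lower.

{"fn": "send_rows", "kwargs": {"motion": [[1,-0.1,-0.18,0,0],[1,0,0,0.8,0],[1,0,0,0.5,0],[1,0,0,0.3,0],[1,0,0,0,0],[1,0,0,0,0]], "newtons": 25}}

```text
time: 36.95
position: [0.4456, -0.1906, 0.2412]
eef_rot: [[-1.0, 0.028, 0.0], [0.028, 1.0, -0.0], [-0.0, -0.0, -1.0]]
force: [-0.1, 0.6, -1.8]
finger_gap: 0.037
```

Run:
```python
from h import *
im,st=look('w21');zoom(im,220,80,430,290,3.4,'w21z');cv2.imwrite('pics/s21.png',cv2.resize(snapshot('scene')[195:285,310:440],None,fx=5,fy=5))
```

```text
36.95 [ 0.4456 -0.1906  0.2412] [[-0.9996  0.0284  0.0002]
 [ 0.0284  0.9996 -0.0001]
 [-0.0002 -0.0001 -1.    ]] [-0.0847  0.6487 -1.8419] 0.03704001310829028 [ 0.0058  0.4648  0.399   2.1367 -0.3159  0.5952  2.1729]
```

View pics/w21z.png

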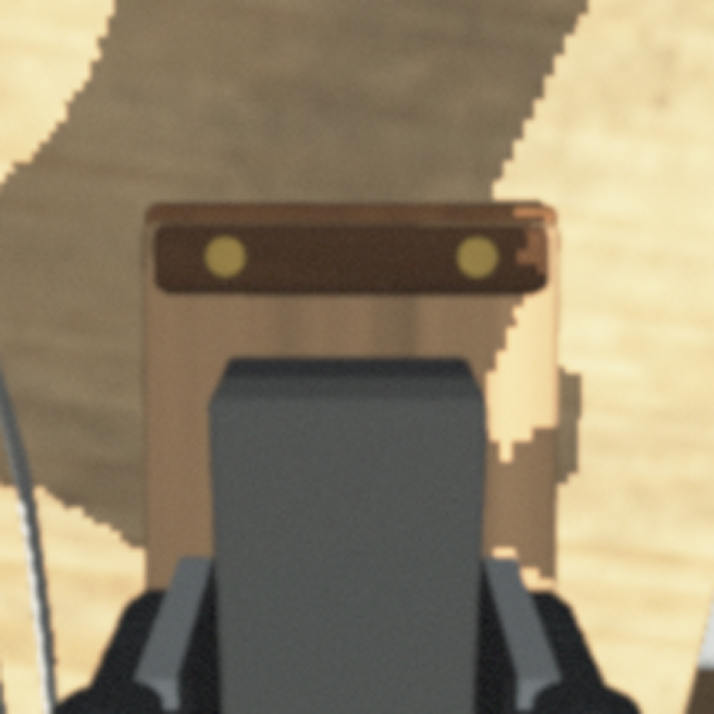

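View pics/s21.png

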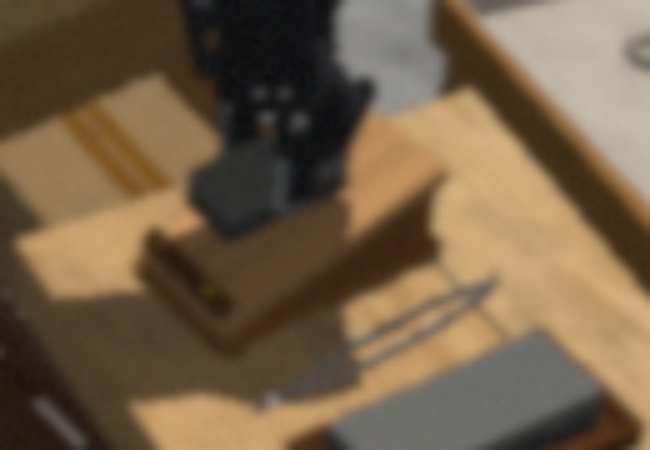

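The stone is now about 0.7 mm too far right (stone column 348, cleat 351). I'll correct +0.7 mm and lower to contact.

{"fn": "send_rows", "kwargs": {"motion": [[1,0,0.07,0.2,0],[1,0,0,0.2,0],[1,0,0,0.15,0],[1,0,0,0.1,0],[1,0,0,0,0]]}}

```text
time: 37.67
position: [0.4455, -0.1899, 0.2345]
eef_rot: [[-1.0, 0.028, -0.0], [0.028, 1.0, 0.0], [0.0, 0.0, -1.0]]
force: [0.3, 0.8, -1.5]
finger_gap: 0.0372
```

{"fn": "send_rows", "kwargs": {"motion": [[1,0,0,0.1,0],[1,0,0,0.1,0],[1,0,0,0.1,0],[1,0,0,0,0]], "newtons": 20}}

```text
time: 38.17
position: [0.4454, -0.19, 0.232]
eef_rot: [[-1.0, 0.029, -0.0], [0.029, 1.0, 0.0], [0.0, 0.0, -1.0]]
force: [-3.3, 0.8, 5.7]
finger_gap: 0.0371
```

The uphill end touches at the height I expected. I'll keep lowering so the stone turns onto the slope.

{"fn": "send_rows", "kwargs": {"motion": [[1,0,0,0.1,0],[1,0,0,0.1,0],[1,0,0,0.1,0],[1,0,0,0,0]]}}

```text
time: 38.67
position: [0.4445, -0.19, 0.2288]
eef_rot: [[-1.0, 0.029, -0.002], [0.029, 1.0, 0.001], [0.002, 0.001, -1.0]]
force: [-5.7, 1.2, 7.6]
finger_gap: 0.0373
```

{"fn": "send_rows", "kwargs": {"motion": [[1,0,0,0.1,0],[1,0,0,0.1,0],[1,0,0,0.1,0],[1,0,0,0,0]]}}

```text
time: 39.17
position: [0.4439, -0.19, 0.2256]
eef_rot: [[-1.0, 0.029, -0.004], [0.029, 1.0, 0.002], [0.004, 0.001, -1.0]]
force: [-7.4, 0.1, 7.9]
finger_gap: 0.0369
```

Run:
```python
from h import *
im,st=look('w22');zoom(im,220,80,430,290,3.4,'w22z');cv2.imwrite('pics/s22.png',cv2.resize(snapshot('scene')[195:285,310:440],None,fx=5,fy=5))
```

```text
39.175 [ 0.4439 -0.19    0.2256] [[-0.9996  0.0292 -0.0038]
 [ 0.0292  0.9996  0.0016]
 [ 0.0038  0.0015 -1.    ]] [-7.4276  0.0923  7.9266] 0.036900642462146575 [ 0.0211  0.4931  0.3813  2.1434 -0.3354  0.5653  2.1892]
```

View pics/w22z.png

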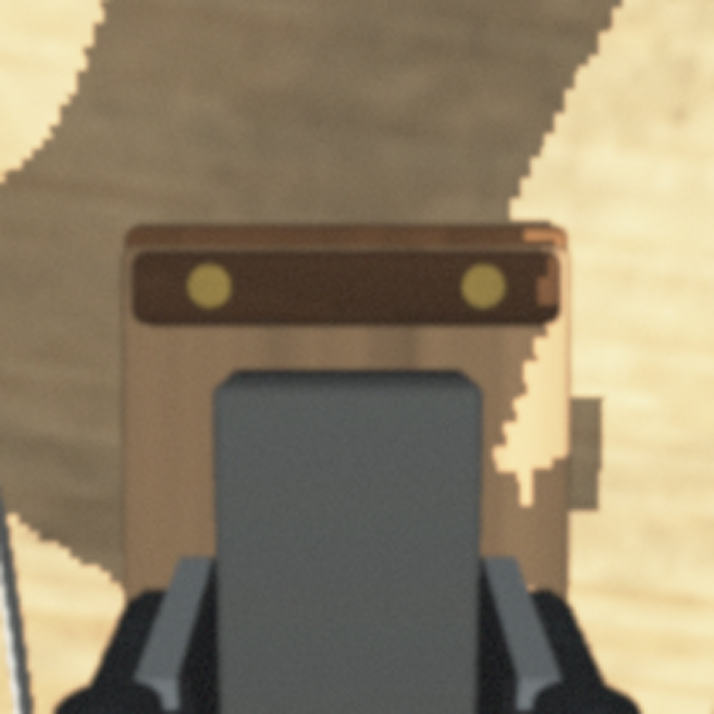

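View pics/s22.png

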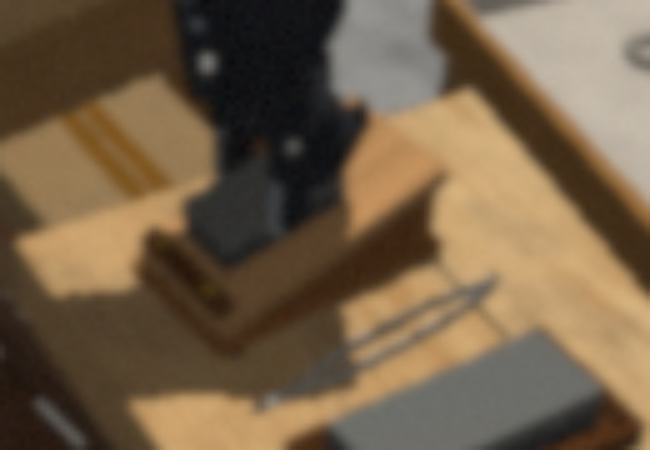

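It is rotating onto the slope and stays centred, with stone column 348 and cleat 346. I'll continue.

{"fn": "send_rows", "kwargs": {"motion": [[1,0,0,0.1,0],[1,0,0,0.1,0],[1,0,0,0.1,0],[1,0,0,0,0]]}}

```text
time: 39.78
position: [0.4435, -0.19, 0.2224]
eef_rot: [[-1.0, 0.029, -0.005], [0.029, 1.0, 0.002], [0.005, 0.002, -1.0]]
force: [-8.0, 0.8, 8.2]
finger_gap: 0.0369
```

{"fn": "send_rows", "kwargs": {"motion": [[1,0,0,0.08,0],[1,0,0,0,0]]}}

```text
time: 40.02
position: [0.4434, -0.1901, 0.2216]
eef_rot: [[-1.0, 0.029, -0.005], [0.029, 1.0, 0.002], [0.005, 0.002, -1.0]]
force: [-8.0, 0.2, 8.2]
finger_gap: 0.0374
```

{"fn": "send_rows", "kwargs": {"motion": [[1,0,0,0.1,0],[1,0,0,0.08,0],[1,0,0,0,0]]}}

```text
time: 40.4
position: [0.4433, -0.1901, 0.2203]
eef_rot: [[-1.0, 0.029, -0.005], [0.029, 1.0, 0.002], [0.005, 0.002, -1.0]]
force: [-11.1, 1.0, 14.7]
finger_gap: 0.0373
```

Run:
```python
from h import *
im,st=look('w23');zoom(im,220,80,430,290,3.4,'w23z')
```

```text
40.4 [ 0.4433 -0.1901  0.2203] [[-0.9996  0.0293 -0.0052]
 [ 0.0293  0.9996  0.0024]
 [ 0.0053  0.0022 -1.    ]] [-11.1441   1.0248  14.6819] 0.037261298390315827 [ 0.0272  0.5029  0.3749  2.1452 -0.342   0.5554  2.1955]
```

View pics/w23z.png

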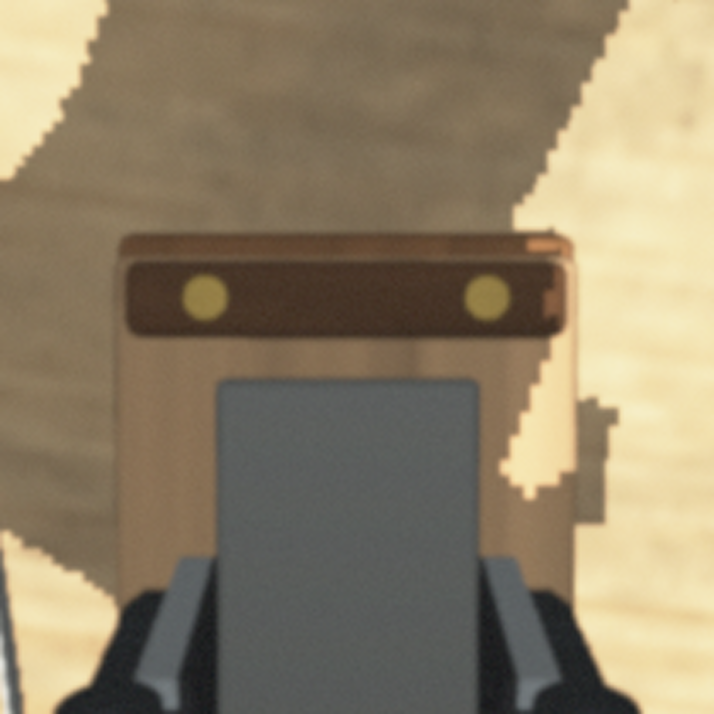

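The force jumped, so the stone lies flat on the slope. There is a gap to the cleat, between rows 336 and 381, which I'll measure.

Run:
```python
from h import *
im,st=load('w23')
f=lambda L:np.array(L)/3.4+[220,80]
c=ray('wrist',f([(127,336),(567,336)]),.0357,st=st).mean(0)
print('cleat top edge',c*1000)
b=ray('wrist',f([(127,298),(567,298)]),.034,st=st);print('cleat ctr y',b.mean(0)*1000)
for z in (.0501,.0525,.053):
    s=ray('wrist',f([(217,381),(478,381)]),z,st=st)
    # gap along slope: stone top edge vs cleat edge (10mm vs 25mm out of slope)
    d=(s.mean(0)-c);u=np.array([np.cos(np.radians(15)),0,np.sin(np.radians(15))]);print(z,s.mean(0)*1000,'gap',d@u*1000)
```

```text
cleat top edge [ 401.1011 -187.4639   35.7   ]
cleat ctr y [ 395.4331 -187.299    34.    ]
0.0501 [ 404.4876 -187.5676   50.1   ] gap 6.998093709050756
0.0525 [ 403.8424 -187.5615   52.5   ] gap 6.995976895035445
0.053 [ 403.7079 -187.5603   53.    ] gap 6.99553589211556
```

The gap is 7 mm along the slope and the stone is within 0.3 mm of centre. I'll ease the pressure, then slide it down to the cleat in the grip.

{"fn": "send_rows", "kwargs": {"motion": [[1,0,0,-0.08,0],[1,0.15,0,0.04,0],[1,0.15,0,0.04,0],[1,0.1,0,0.03,0],[1,0,0,0,0]]}}

```text
time: 41.08
position: [0.4423, -0.1897, 0.2204]
eef_rot: [[-1.0, 0.028, 0.002], [0.028, 1.0, -0.0], [-0.002, -0.0, -1.0]]
force: [-1.2, 0.6, 5.1]
finger_gap: 0.0371
```

```bash
cat >> h.py <<'E'
def gap(im,st,name):
    zoom(im,220,80,430,290,3.4,name)
E
python3 - <<'E'
from h import *
im,st=look('w24');gap(im,st,'w24z')
E
```

```text
41.075 [ 0.4423 -0.1897  0.2204] [[-0.9996  0.0284  0.0025]
 [ 0.0284  0.9996 -0.0001]
 [-0.0025 -0.     -1.    ]] [-1.1986  0.6289  5.1493] 0.037060540760683235 [ 0.0287  0.4998  0.3725  2.15   -0.3445  0.5452  2.1987]
```

View pics/w24z.png

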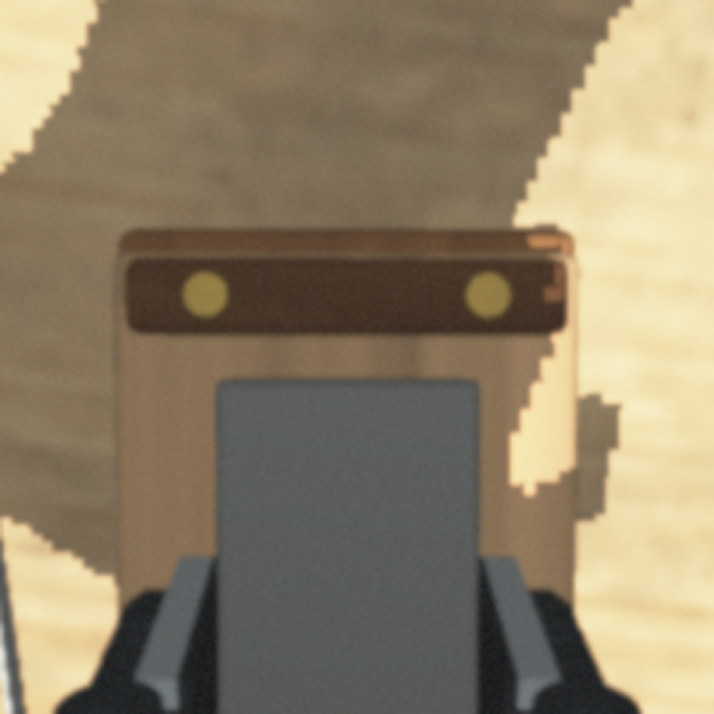

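{"fn": "send_rows", "kwargs": {"motion": [[1,0.15,0,0.03,0],[1,0.15,0,0.03,0],[1,0.15,0,0.04,0],[1,0,0,0,0]]}}

```text
time: 41.62
position: [0.4377, -0.1899, 0.2192]
eef_rot: [[-1.0, 0.028, 0.002], [0.028, 1.0, -0.001], [-0.002, -0.001, -1.0]]
force: [2.1, 0.3, 5.8]
finger_gap: 0.0371
```

{"fn": "send_rows", "kwargs": {"motion": [[1,0.1,0,0.02,0],[1,0.1,0,0.02,0],[1,0,0,0,0]]}}

```text
time: 42.0
position: [0.4356, -0.1897, 0.2186]
eef_rot: [[-1.0, 0.028, 0.002], [0.028, 1.0, -0.001], [-0.002, -0.001, -1.0]]
force: [3.9, -0.6, 5.1]
finger_gap: 0.0369
```

Run:
```python
from h import *
im,st=look('w25');gap(im,st,'w25z')
```

```text
42.0 [ 0.4356 -0.1897  0.2186] [[-0.9996  0.0285  0.002 ]
 [ 0.0285  0.9996 -0.0007]
 [-0.002  -0.0007 -1.    ]] [ 3.8718 -0.6234  5.0943] 0.03686569311612629 [ 0.0335  0.4961  0.3707  2.1645 -0.3455  0.5341  2.2052]
```

View pics/w25z.png

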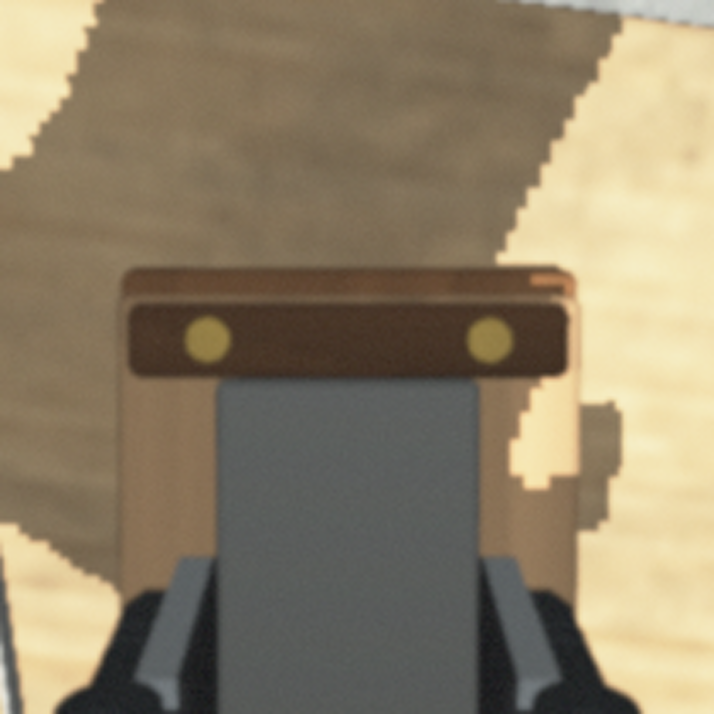

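The stone is almost at the cleat (rows 377 and 381). I'll continue until the force rises.

{"fn": "send_rows", "kwargs": {"motion": [[1,0.1,0,0.02,0],[1,0.05,0,0.02,0],[1,0,0,0,0]]}}

```text
time: 42.42
position: [0.4352, -0.1896, 0.2186]
eef_rot: [[-1.0, 0.028, 0.004], [0.028, 1.0, -0.001], [-0.004, -0.001, -1.0]]
force: [7.4, -0.3, 5.4]
finger_gap: 0.0372
```

{"fn": "send_rows", "kwargs": {"motion": [[1,0.1,0,0.02,0],[1,0,0,0,0]]}}

```text
time: 42.68
position: [0.4349, -0.1896, 0.2186]
eef_rot: [[-1.0, 0.028, 0.006], [0.028, 1.0, -0.002], [-0.006, -0.002, -1.0]]
force: [8.2, -0.5, 4.2]
finger_gap: 0.0373
```

The stone is against the cleat: the tool stopped and force rose to 8 N. I'll check the picture, then release.

Run:
```python
from h import *
im,st=look('w26');gap(im,st,'w26z')
```

```text
42.675 [ 0.4349 -0.1896  0.2186] [[-0.9996  0.028   0.0062]
 [ 0.028   0.9996 -0.0018]
 [-0.0063 -0.0017 -1.    ]] [ 8.2058 -0.4974  4.2479] 0.03731637685591633 [ 0.0349  0.4942  0.3689  2.1675 -0.3473  0.5282  2.2077]
```

View pics/w26z.png

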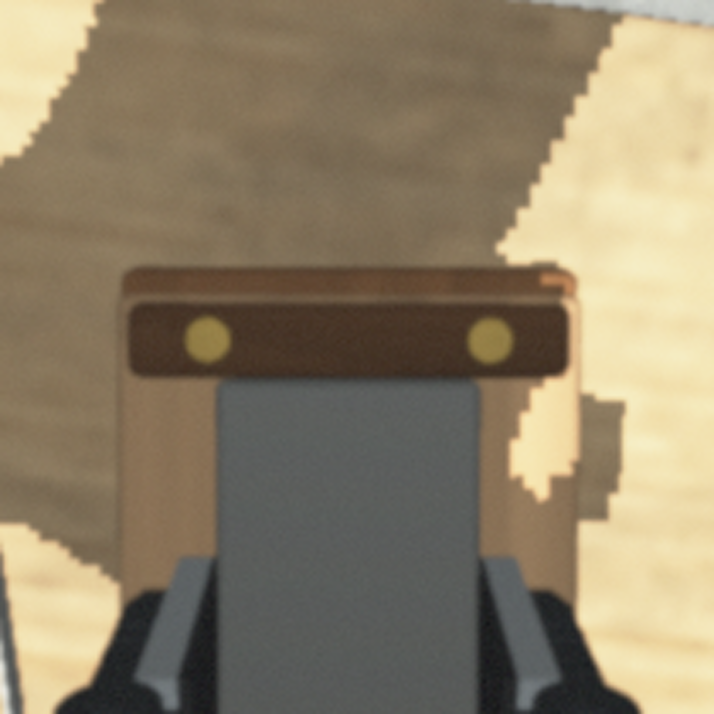

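{"fn": "send_rows", "kwargs": {"motion": [[0.45,0,0,0,0],[0.3,0,0,0,0],[0,0,0,0,0],[0,0,0,0,0],[0,0,0,-1,0],[0,0,0,-3,0],[0,0,0,-4,0],[0,0,0,-4,0]]}}

```text
time: 43.72
position: [0.4323, -0.1895, 0.3394]
eef_rot: [[-1.0, 0.029, -0.0], [0.029, 1.0, -0.0], [0.0, -0.0, -1.0]]
force: [-0.2, 0.4, 0.7]
finger_gap: 0.086
```

{"fn": "send_rows", "kwargs": {"motion": [[0,0,0,0,0],[0,0,0,0,0]]}}

```text
time: 43.98
position: [0.4322, -0.1892, 0.3377]
eef_rot: [[-1.0, 0.028, 0.0], [0.028, 1.0, 0.0], [-0.0, 0.0, -1.0]]
force: [-1.1, -0.0, 0.1]
finger_gap: 0.0856
```

Run:
```python
from h import *
im,st=look('w27');zoom(im,230,90,440,290,3.6,'w27z')
```

```text
43.975 [ 0.4322 -0.1892  0.3377] [[-0.9996  0.0282  0.0001]
 [ 0.0282  0.9996  0.0004]
 [-0.0001  0.0004 -1.    ]] [-1.123  -0.0355  0.1364] 0.08557371034624711 [-0.0854  0.2712  0.4963  2.1142 -0.1802  0.7958  2.0649]
```

View pics/w27z.png

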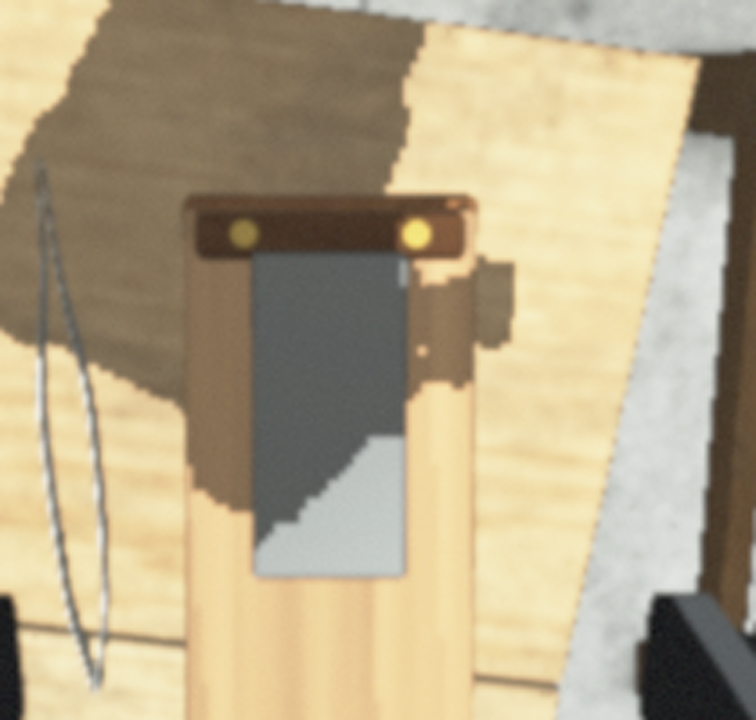

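The stone is centred (column 330; cleat 331, board 330) and its end overlaps the cleat's edge. I'll take a last overall look.

Run:
```python
from h import *
im=snapshot('top');zoom(im,170,140,470,260,2.6,'top_end')
im=snapshot('scene');zoom(im,220,130,480,320,3,'scene_end')
```

```text
(no output)
```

View pics/top_end.png

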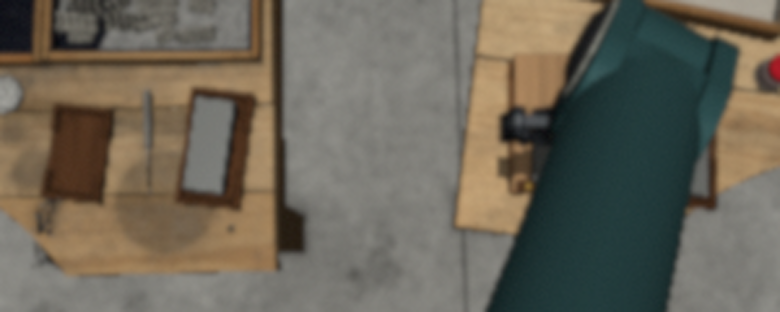

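View pics/scene_end.png

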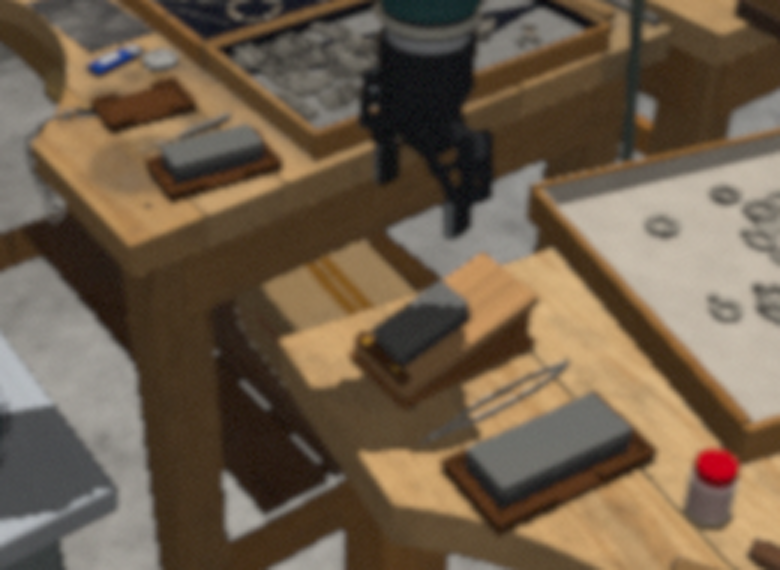

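The scene picture shows all three stones where they should be: the short one on the ramp, the long and middle ones flat in their cases. The top picture confirms that the middle case is filled and the short case empty. I'll hand in.

```bash
python3 -c "
from station import *
print(hand_in())"
```

```text
the job is handed in; nothing more can be done
None
```

The stones are changed over and the job is handed in at about 44 s of robot time. The short stone waited in the short case while the middle stone went into the middle case and the long stone into the long case. It was then laid on the ramp and slid down against the cleat. Each stone was lowered until it touched before I let go; the highest wrist force I read was about 15 N up and 11 N sideways.

Last checks:
- **Short stone on the ramp:** it is centred within about 0.5 mm of the ramp's axis. In the last close picture its end covers the cleat's edge. The slide had stopped with the force risen to 8 N, so it is against the cleat.
- **Long and middle stones:** both lie flat inside their cases, clear of the rims.
- **Disagreements:** position readings of the same case or cleat differed by 1–2 mm between wrist views, so I trued up the last millimetres from held stone and target in the same picture. In the final top picture the arm hid most of the right bench, so there I relied on the wrist and scene pictures.

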